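# Clamp heel lifts in the gluing jig

## Task

The freshly bonded heel lifts on the maroon chair seat must be clamped to set: first slacken the jig's clamp knob fully anticlockwise to its stop, then swing the clamp bar fully open, then set every heel lift lying on the seat flat into a recess of its own outline, one to a recess. Once all are in, swing the bar fully shut over them and then turn the knob fully clockwise to its stop. Leave the tin, brush, mug and hammer where they are.

Things in the scene. Friction and masses are not known exactly. Their poses are not given: they have to be found in the camera images.
- jig: Fixed pale wooden gluing jig (grey recess floors), block 80 mm (x) by 315 mm (y, -140 to +175), 30 mm tall; origin underneath, z up. On its middle line x = 0: bar pivot at y = +130 mm; recesses at y = +75 (round), +29 (square), -17 (round), -63 (square), -109 mm (round), 8 mm deep, 2 mm chamfers; round 39 mm across, square 35 x 35 mm, sides along the jig's x and y.
- round_recess0 (a point): Middle of the floor of the round recess at jig y = +75 mm (39 mm across, floor 22 mm and rim 30 mm above the seat).
- round_recess1 (a point): Middle of the floor of the round recess at jig y = -17 mm (39 mm across, floor 22 mm and rim 30 mm above the seat).
- round_recess2 (a point): Middle of the floor of the round recess at jig y = -109 mm (39 mm across, floor 22 mm and rim 30 mm above the seat).
- square_recess0 (a point): Middle of the floor of the square recess at jig y = +29 mm (35 mm wide, floor 22 mm and rim 30 mm above the seat); its axes are the jig's.
- square_recess1 (a point): Middle of the floor of the square recess at jig y = -63 mm (35 mm wide, floor 22 mm and rim 30 mm above the seat); its axes are the jig's.
- bar (a joint): Steel clamp bar, 20 mm wide, 47 to 55 mm above the seat, 270 mm long from its upright pivot. 0 = shut stop: along the jig's -y, over all recesses (5 mm above seated lifts). Grows anticlockwise from above to 1.571 = open stop: along the jig's +x, away from the robot. Stays where left; 1.5 to 3 N at the grip moves it. Starts between 0 and 0.25.
- bar_grip (a point): Middle of the bar's upright round black grip, 20 mm across and 40 mm tall (55 to 95 mm above the seat), 100 mm from the pivot. Turns freely enough in the fingers that the gripper may keep its orientation while it follows the arc.
- knob (a joint): Black clamp knob on the pivot axis above the bar. 0 = fully slack (anticlockwise stop); grows clockwise seen from above to 3.6 rad = fully tight (clockwise stop). Needs about 0.06 N m, stays where left. At the start it is somewhere between 2.5 and 3.4.
- knob_grip (a point): Middle of the knob's flat upright fin, on the axis, 79 mm above the seat. The fin is 46 mm long along this point's x, 14 mm thick along its y, 30 mm tall (64 to 94 mm above the seat), on a disc 44 mm across whose top is at 64 mm. The end towards this point's +x has a white mark on top. At joint 0 the marked end points along the jig's +x; it turns with the knob.
- round_lift0: Round heel lift: black rubber disc with a thin tan ply, 36 mm across, 20 mm thick, about 30 g, lying flat on the seat. Origin at the middle of its underside, z up. May be absent. In its recess its top stands 12 mm above the block.
- round_lift1: Round heel lift: black rubber disc with a thin tan ply, 36 mm across, 20 mm thick, about 30 g, lying flat on the seat. Origin at the middle of its underside, z up. May be absent. In its recess its top stands 12 mm above the block.
- round_lift2: Round heel lift: black rubber disc with a thin tan ply, 36 mm across, 20 mm thick, about 30 g, lying flat on the seat. Origin at the middle of its underside, z up. May be absent. In its recess its top stands 12 mm above the block.
- square_lift0: Square heel lift: black rubber block with a thin tan ply, 32 x 32 mm, 20 mm thick, about 30 g, lying flat on the seat. Origin at the middle of its underside, x and y along its sides. May be absent. In its recess its top stands 12 mm above the block.
- square_lift1: Square heel lift: black rubber block with a thin tan ply, 32 x 32 mm, 20 mm thick, about 30 g, lying flat on the seat. Origin at the middle of its underside, x and y along its sides. May be absent. In its recess its top stands 12 mm above the block.
- polish_tin: Bystander: round black polish tin 73 mm across, 22 mm tall. Origin under its middle.
- edge_brush: Bystander: narrow wooden edge brush 150 x 18 x 24 mm, long along its x, lying beyond the jig. Origin under its middle.
- mug: Bystander: white mug 76 mm across, 85 mm tall. Origin under its middle.
- hammer: Bystander: small hammer, 200 mm long along its x, lying near the robot. Origin near its middle.
Things that resemble listed ones, but are neither listed nor needed, are in the scene too. Leave any green or purple look-alike of the square_lift0 alone.

How it is judged:
By the outcome, as a careful person would: the job done as asked, in the order asked, and still so for the second after the job is handed in, with the robot touching nothing.
Of round_lift0, round_lift1, round_lift2, square_lift0, square_lift1 only 3 to 5 are there at a start; the rules pass over those that are not, and their reading is None.
At some moment in a run one of round_lift0, round_lift1, round_lift2, square_lift0, square_lift1 may be knocked a few centimetres aside while the robot is not near it.
Once in a run the grip may slacken for a moment while it holds something.
It also fails if it takes over 208 s, if anything falls off the work surface, if the arm or the gripper's body presses on something with over 40 N, if the wrist force passes 120 N, or if a joint passes its speed limit or range.

## Robot

A 6-joint arm with a two-finger parallel gripper is mounted at the origin on the work surface. World frame = base frame: x ahead of the robot, y to its left, z up, the work surface at z = 0. Lengths are in m, angles in rad, forces in N, time in s.
With the tool pointing down it reaches from about 0.375 to 0.9 m from the base axis. Payload 3.1 kg.
Tool frame: the origin (TCP) lies on the centre line of the jaws, within the pads' length; the fingertips stand 17 mm ahead of it and the grasp point (between the pads) lies 2 mm behind it; z points along the fingers, y is the line along which they close (so a half turn about z gives the same grasp; the last joint's range is limited). The gripper opens to 85 mm and grips with 20 to 120 N. Pads are 22 mm wide; open, the fingers measure 114 mm over their backs; the gripper's body (76 mm by 85 mm) begins 54 mm behind the grasp point. The pads swing forward as they close: fully open they stand 13 mm farther back than shut.
Start: joints at [1.123, 0.527, 1.433, -0, 1.181, -0.178], TCP at [0.166, 0.603, 0.248] pointing down, gripper open.
Joint ranges: [-3.08, 3.08], [-0.75, 2.2], [0.22, 2.44], [-1.43, 4.57], [0, 2.65], [-2.85, 2.85]. Speed limits (rad/s): [2.79, 2.79, 3.14, 3.14, 3.14, 3.14].

## Interface

Orientations are given as a unit quaternion [x, y, z, w].
In Python, from station import ctrl, grab_frame, spotter gives the robot as it stands. The module is installed in compiled form; this text tells all that it offers.
- The arm moves only by the shell command python3 -m inch 'ROWS' [FORCE]. ROWS is JSON, a list of rows, each an object of numbers: "hand": the finger opening in m, from 0 to 0.0854; "dx", "dy", "dz": the shift along the tool's x, y, z in m; "rx", "ry", "rz": the turn, a rotation vector about the tool's x, y, z in degrees. A call has 1 to 8 rows; each row is the pose to reach, as a shift and turn from the pose commanded when the call began, along the tool's axes at that moment; what a row does not reach only later rows make up. A row lasts 1/8 s, in which the tool goes at most 62.5 mm and 10.7 degrees, less where a joint would pass 70% of its speed; a pose out of reach is approached as far as the arm can. A call with a gripper value outside its range is refused whole. The fingers move at their own pace and stop on an object; FORCE is the grip in N (left out, the last holds). Time passes only in rows, so rows that repeat a pose let the fingers close. It gives the time, the measured TCP pose, the force, the opening and the grip force at its end, in the units of the state.
- ctrl.get_obs(): the state, without advancing time (a new reading comes with each control period).
- grab_frame(name): name is "scene" or "top"; returns a dict with "image" (480x640x3 uint8, red, green, blue), "camera_matrix" (3x3 intrinsics, pixels), "R" (3x3) and "t" (3): a world point X has camera coordinates R X + t. Camera axes: x right, y down, z forward; pixel columns grow to the right and rows downward; lengths in m; the calibration is good to about 2 mm. A picture is of the moment at which its call begins. There is no depth.
- ctrl.close_job(): hands the job in; it is judged then, once.
Trained networks look in a picture, given as the dict that the camera call returned (one of the last four; its "shot" number tells which), for a name from the list of things; names that differ only in an ending like _2 or _b are one class to them, and where a whole thing is asked for, a point or a joint stands for the part that bears it (a point fixed in the world has none). Each returns a list of dicts, best first, with "confidence" (0 to 1); they miss things now and then, are a little off and sometimes report something else, mostly with a low value. They report only what shows in the picture. A call takes as long as a camera call. They do not tell look-alikes from the thing itself.
- spotter.search_frame(thing, picture): "rect" ([left, top, right, bottom] in pixels, round what is visible of it).
- spotter.spot_point(thing, picture): "centre" ([column, row] in pixels: a listed point, or the origin of a listed thing).
The state is a dict: "time_s": time; "q": joint angles; "qd": joint speeds; "tau": joint torques, N m; "ee_pos": TCP position; "tool_rot": TCP orientation; "force": force on the tool from outside, world axes, zero at the start; "torque": the same for the moment, N m; "width": finger opening in m; "grasp_force": force on a finger pad.
Only numpy, scipy, OpenCV 4.12 (cv2) and the standard library are available. Lean on these libraries where they do the work, as an engineer would, in place of code of your own. Each camera call takes 0.05 s, during which the arm holds its last target. There are 200 camera calls.

## Working session

There is one attempt and no reset: what is moved stays moved. The work goes in short steps, Python scripts to look and compute and a shell command to move; the robot and the scene stay as the last step left them, time stands still between calls to the robot, and variables do not carry over. Pictures are saved under pics/ and viewed, at most 14 in all, crops included, and the job is handed in when it is done.

```bash
mkdir -p pics; cat > h.py <<'E'
import numpy as np, cv2
from station import ctrl, grab_frame, spotter
from scipy.spatial.transform import Rotation as Ro
def ray(f,px,z):
    K=f["camera_matrix"];R=np.array(f["R"]);t=np.array(f["t"])
    d=R.T@np.linalg.solve(K,[px[0],px[1],1.]);c=-R.T@t
    return (c+d*(z-c[2])/d[2])
def proj(f,X):
    p=np.array(f["camera_matrix"])@(np.array(f["R"])@np.array(X)+np.array(f["t"]));return p[:2]/p[2]
def save(f,n): cv2.imwrite("pics/%s.png"%n,f["image"][:,:,::-1])
def tool():
    o=ctrl.get_obs();return np.array(o["ee_pos"]),Ro.from_quat(o["tool_rot"])
E
python3 - <<'E'
from h import *
for n in("top","scene"):
    f=grab_frame(n);save(f,n+"0");print(n,-np.array(f["R"]).T@f["t"])
    for th,z in (("knob_grip",.079),("bar_grip",.075),("round_recess0",.022),("round_recess1",.022),("round_recess2",.022),("square_recess0",.022),("square_recess1",.022),("jig",0),("round_lift0",0),("square_lift0",0),("mug",0),("hammer",0),("polish_tin",0),("edge_brush",0)):
        print(th,[(np.round(d["centre"]).astype(int).tolist(),np.round(ray(f,d["centre"],z)[:2],3).tolist(),round(d["confidence"],2)) for d in spotter.spot_point(th,f) if d["confidence"]>.2])
p,r=tool();print(p,r.as_matrix().round(3),ctrl.get_obs()["time_s"])
E
```

```text
top [0.48575688 0.01765519 1.30787314]
knob_grip [([280, 255], [0.504, 0.12], 0.53)]
bar_grip [([331, 254], [0.508, 0.013], 0.82)]
round_recess0 [([349, 257], [0.502, -0.028], 0.85), ([391, 256], [0.504, -0.12], 0.59), ([305, 258], [0.5, 0.069], 0.57), ([370, 258], [0.501, -0.074], 0.35)]
round_recess1 [([349, 257], [0.502, -0.028], 0.85), ([391, 256], [0.504, -0.12], 0.59), ([305, 258], [0.5, 0.069], 0.57), ([370, 258], [0.501, -0.074], 0.35)]
round_recess2 [([349, 257], [0.502, -0.028], 0.85), ([391, 256], [0.504, -0.12], 0.59), ([305, 258], [0.5, 0.069], 0.57), ([370, 258], [0.501, -0.074], 0.35)]
square_recess0 [([373, 260], [0.496, -0.08], 0.79), ([333, 258], [0.5, 0.008], 0.73)]
square_recess1 [([373, 260], [0.496, -0.08], 0.79), ([333, 258], [0.5, 0.008], 0.73)]
jig [([341, 255], [0.507, -0.01], 0.93), ([383, 181], [0.674, -0.104], 0.38)]
round_lift0 [([513, 265], [0.486, -0.395], 0.77), ([444, 272], [0.469, -0.24], 0.69), ([382, 179], [0.678, -0.103], 0.53)]
square_lift0 [([177, 218], [0.588, 0.356], 0.81), ([195, 267], [0.479, 0.314], 0.56), ([156, 264], [0.484, 0.401], 0.54
[... 931 characters left out ...]
.174], 0.65)]
jig [([297, 276], [0.497, -0.01], 0.58)]
round_lift0 [([181, 370], [0.488, -0.39], 0.78), ([227, 326], [0.476, -0.238], 0.58), ([334, 332], [0.684, -0.108], 0.54)]
square_lift0 [([383, 201], [0.493, 0.392], 0.68), ([363, 212], [0.478, 0.311], 0.64), ([404, 216], [0.581, 0.363], 0.5)]
mug [([443, 208], [0.649, 0.462], 0.96), ([182, 371], [0.493, -0.39], 0.39)]
hammer [([299, 203], [0.304, 0.239], 0.61)]
polish_tin [([299, 369], [0.686, -0.236], 0.77), ([399, 312], [0.767, 0.033], 0.37)]
edge_brush [([400, 316], [0.774, 0.026], 0.78), ([304, 264], [0.483, 0.037], 0.45)]
[0.16593349 0.60254476 0.24832157] [[-0.964  0.266 -0.   ]
 [ 0.266  0.964 -0.   ]
 [ 0.    -0.    -1.   ]] 1.5
```

```bash
python3 - <<'E'
from h import *
i=cv2.imread("pics/top0.png");cv2.imwrite("pics/top0c.png",cv2.resize(i[120:360,110:550],(800,436),interpolation=cv2.INTER_CUBIC))
a=[cv2.resize(i[y-35:y+35,x-45:x+45],(390,300),interpolation=cv2.INTER_CUBIC) for x,y in((175,240),(280,255),(175,265))]
a=[cv2.resize(i[205:285,140:215],(390,416)),cv2.resize(i[215:295,245:320],(390,416))]
cv2.imwrite("pics/crop1.png",np.hstack(a))
E
```

```text
(no output)
```

View pics/top0c.png

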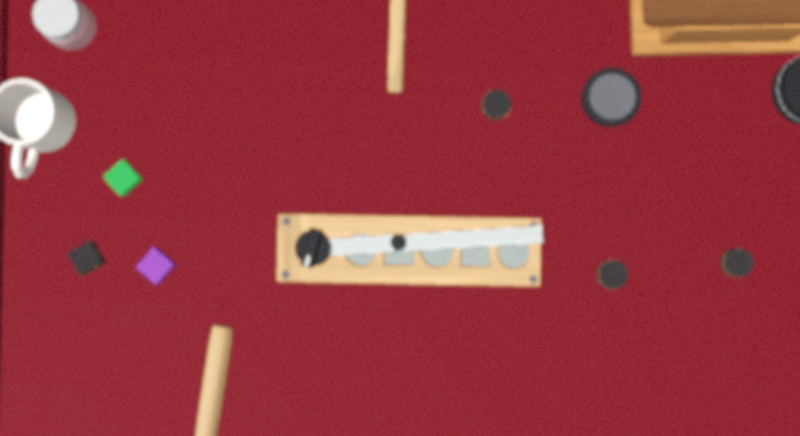

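View pics/crop1.png

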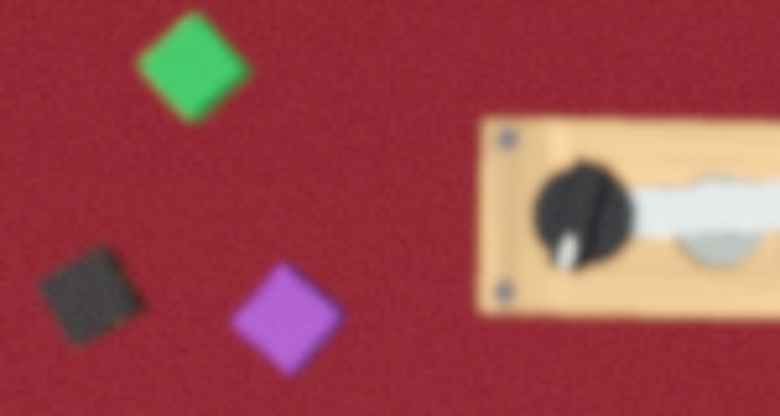

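Candidates, in full-frame top pixels. Three black round lifts: (382,179), (444,272) and (513,265). The polish tin at (446,173) is the round thing that could be mistaken for one. There is one black square lift at (156,264); the green (177,218) and purple (195,267) squares are look-alikes to leave alone. The crop confirms this. The jig is nearly axis-aligned, the bar is about 0.07 rad open, and the knob's white mark points towards the robot.

```bash
cat >> h.py <<'E'
def darkblob(f,px,z,half=16,thr=75):
    im=f["image"].astype(int);x,y=map(int,px);h=half
    c=im[y-h:y+h,x-h:x+h];m=(c.max(2)<thr).astype(np.uint8)
    n,l,s,ce=cv2.connectedComponentsWithStats(m)
    if n<2:return None
    k=1+np.argmax(s[1:,4]);cn,_=cv2.findContours((l==k).astype(np.uint8),cv2.RETR_EXTERNAL,cv2.CHAIN_APPROX_NONE)
    W=np.array([ray(f,q[0]+[x-h,y-h],z)[:2] for q in max(cn,key=len)]).astype(np.float32)
    r=cv2.minAreaRect(W*1000)
    return ray(f,ce[k]+[x-h,y-h],z)[:2].round(4).tolist(),s[k,4],np.round(r[1],1),round(r[2],1)
E
python3 - <<'E'
from h import *
f=grab_frame("top");im=f["image"].astype(int)
for th,px in (("r",(382,179)),("r",(444,272)),("r",(513,265)),("sq",(156,264))): print(th,darkblob(f,px,.02))
# jig
m=((im[:,:,0]>150)&(im[:,:,1]>120)).astype(np.uint8);m[:,:250]=0;m[:,415:]=0;m[:230]=0;m[:285]=m[:285]
m[290:]=0
ys,xs=np.nonzero(m)
print("ext",xs.min(),xs.max(),ys.min(),ys.max())
top=[];bot=[]
for c in range(266,406,4):
    y=np.nonzero(m[:,c])[0]
    if len(y): top.append(ray(f,(c,y.min()-.5),.03)[:2]);bot.append(ray(f,(c,y.max()+.5),.03)[:2])
for a in(top[:22],bot): a=np.array(a);print(np.polyfit(a[:,1],a[:,0],1),"x=p0*y+p1")
for r in (242,250,265,272):
    x=np.nonzero(m[r])[0];print(r,ray(f,(x.min()-.5,r),.03)[:2],ray(f,(x.max()+.5,r),.03)[:2])
c=im[235:275,262:300].min(2)
w=(c>140)
mk=[(x+262,y+235) for y,x in zip(*np.nonzero(w)) if (x+262-282)**2+(y+235-256)**2<81]
print(len(mk),ray(f,np.mean(mk,0),.094)[:2] if mk else 0, mk)
E
```

```text
r ([0.6801, -0.102], np.int32(121), array([25.7, 26.9]), 63.6)
r ([0.4729, -0.2434], np.int32(124), array([24.2, 26.5]), 0.2)
r ([0.488, -0.395], np.int32(128), array([26.5, 26.5]), 89.4)
sq ([0.491, 0.3924], np.int32(151), array([26.5, 29.2]), 31.5)
ext 262 408 237 277
[0.00826897 0.54323085] x=p0*y+p1
[0.01427982 0.45961129] x=p0*y+p1
242 [0.53377776 0.16369249] [ 0.53513379 -0.15521969]
250 [0.51632234 0.163524  ] [ 0.5176491  -0.15737246]
265 [0.48365334 0.16320866] [ 0.48489949 -0.1551195 ]
272 [0.46843449 0.16306176] [ 0.46964735 -0.15508908]
14 [0.48936288 0.12008287] [(np.int64(279), np.int64(260)), (np.int64(278), np.int64(261)), (np.int64(279), np.int64(261)), (np.int64(280), np.int64(261)), (np.int64(278), np.int64(262)), (np.int64(279), np.int64(262)), (np.int64(280), np.int64(262)), (np.int64(277), np.int64(263)), (np.int64(278), np.int64(263)), (np.int64(279), np.int64(263)), (np.int64(280), np.int64(263)), (np.int64(278), np.int64(264)), (np.int64(279), np.int64(264)), (np.int64(280), np.int64(264))]
```

```bash
cat > go.py <<'E'
# usage: go.py x y z a_deg -> tool shifts
import sys
from h import *
x,y,z,a=map(float,sys.argv[1:])
p,r=tool();M=r.as_matrix();d=M.T@(np.array([x,y,z])-p)
c=np.degrees(np.arctan2(M[1,0],M[0,0]));e=(a-c+180)%360-180
print("pos",p.round(4),"a",c.round(2),"tilt",M[2].round(3),"| dx dy dz",d.round(4),"rz",round(-e,2),"q6",round(ctrl.get_obs()["q"][5],2),"t",ctrl.get_obs()["time_s"])
E
python3 -m inch '[{"dx":-0.043,"dy":-0.036},{"dx":-0.086,"dy":-0.072},{"dx":-0.129,"dy":-0.108},{"dx":-0.172,"dy":-0.144},{"dx":-0.215,"dy":-0.18},{"dx":-0.258,"dy":-0.216},{"dx":-0.301,"dy":-0.252},{"dx":-0.344,"dy":-0.288}]'
python3 -m inch '[{"dx":-0.04,"dy":-0.033},{"dx":-0.08,"dy":-0.066},{"dx":-0.11,"dy":-0.091},{"dx":-0.11,"dy":-0.091}]'
python3 -m inch '[{"rz":10},{"rz":20},{"rz":30},{"rz":40},{"rz":50},{"rz":60},{"rz":70},{"rz":80}]'
python3 -m inch '[{"rz":10},{"rz":20},{"rz":30},{"rz":40},{"rz":50},{"rz":60},{"rz":70},{"rz":80}]'
python3 -m inch '[{"rz":9},{"rz":17.6},{"rz":17.6},{"rz":17.6},{"rz":17.6}]'
python3 go.py 0.503 0.1167 0.084 -13
```

```text
pos [0.166  0.6025 0.2483] a 164.6 tilt [ 0. -0. -1.] | dx dy dz [-0.454  -0.3789  0.1643] rz 177.6 q6 -0.18 t 1.55invalid input
invalid input
invalid input
invalid input
invalid input
```

```bash
python3 -m inch '[{"hand":0.085,"dx":-0.043,"dy":-0.036,"dz":0,"rx":0,"ry":0,"rz":0},{"hand":0.085,"dx":-0.086,"dy":-0.072,"dz":0,"rx":0,"ry":0,"rz":0}]'
python3 -m inch '[{"hand":0.085,"dx":-0.043,"dy":-0.036}]';python3 go.py 0.503 0.1167 0.084 -13
```

```text
time_s: 1.8
ee_pos: [0.2301, 0.5096, 0.2482]
tool_rot: [0.133, 0.991, 0.0, 0.0]
force: [1.3, 0.3, 0.7]
width: 0.0852
grasp_force: 0.0
pos [0.2301 0.5096 0.2482] a 164.72 tilt [-0.  0. -1.] | dx dy dz [-0.3667 -0.3072  0.1643] rz 177.72 q6 -0.36 t 1.8invalid input
```

```bash
python3 -m inch '[{"hand":0.05,"dx":-0.043,"dy":-0.036,"dz":0,"rx":0,"ry":0,"rz":0},{"hand":0.05,"dx":-0.086,"dy":-0.072,"dz":0,"rx":0,"ry":0,"rz":0},{"hand":0.05,"dx":-0.129,"dy":-0.108,"dz":0,"rx":0,"ry":0,"rz":0},{"hand":0.05,"dx":-0.172,"dy":-0.144,"dz":0,"rx":0,"ry":0,"rz":0},{"hand":0.05,"dx":-0.215,"dy":-0.18,"dz":0,"rx":0,"ry":0,"rz":0},{"hand":0.05,"dx":-0.258,"dy":-0.216,"dz":0,"rx":0,"ry":0,"rz":0},{"hand":0.05,"dx":-0.301,"dy":-0.252,"dz":0,"rx":0,"ry":0,"rz":0},{"hand":0.05,"dx":-0.344,"dy":-0.288,"dz":0,"rx":0,"ry":0,"rz":0}]'
python3 -m inch '[{"hand":0.05,"dx":-0.024,"dy":-0.019,"dz":0.02,"rx":0,"ry":0,"rz":10},{"hand":0.05,"dx":-0.024,"dy":-0.019,"dz":0.04,"rx":0,"ry":0,"rz":20},{"hand":0.05,"dx":-0.024,"dy":-0.019,"dz":0.06,"rx":0,"ry":0,"rz":30},{"hand":0.05,"dx":-0.024,"dy":-0.019,"dz":0.06,"rx":0,"ry":0,"rz":40},{"hand":0.05,"dx":-0.024,"dy":-0.019,"dz":0.06,"rx":0,"ry":0,"rz":50},{"hand":0.05,"dx":-0.024,"dy":-0.019,"dz":0.06,"rx":0,"ry":0,"rz":60},{"hand":0.05,"dx":-0.024,"dy":-0.019,"dz":0.06,"rx":0,"ry":0,"rz":70},{"hand":0.05,"dx":-0.024,"dy":-0.019,"dz":0.06,"rx":0,"ry":0,"rz":80}]'
python3 -m inch '[{"hand":0.05,"dx":0,"dy":0,"dz":0,"rx":0,"ry":0,"rz":10},{"hand":0.05,"dx":0,"dy":0,"dz":0,"rx":0,"ry":0,"rz":20},{"hand":0.05,"dx":0,"dy":0,"dz":0,"rx":0,"ry":0,"rz":30},{"hand":0.05,"dx":0,"dy":0,"dz":0,"rx":0,"ry":0,"rz":40},{"hand":0.05,"dx":0,"dy":0,"dz":0,"rx":0,"ry":0,"rz":50},{"hand":0.05,"dx":0,"dy":0,"dz":0,"rx":0,"ry":0,"rz":60},{"hand":0.05,"dx":0,"dy":0,"dz":0,"rx":0,"ry":0,"rz":70},{"hand":0.05,"dx":0,"dy":0,"dz":0,"rx":0,"ry":0,"rz":80}]' >/dev/null
python3 -m inch '[{"hand":0.05,"dx":0,"dy":0,"dz":0,"rx":0,"ry":0,"rz":9},{"hand":0.05,"dx":0,"dy":0,"dz":0,"rx":0,"ry":0,"rz":17.6},{"hand":0.05,"dx":0,"dy":0,"dz":0,"rx":0,"ry":0,"rz":17.6},{"hand":0.05,"dx":0,"dy":0,"dz":0,"rx":0,"ry":0,"rz":17.6}]'
python3 go.py 0.503 0.1167 0.084 -13
```

```text
time_s: 2.8
ee_pos: [0.486, 0.1397, 0.2486]
tool_rot: [0.134, 0.991, 0.0, 0.0]
force: [1.2, 1.4, 0.6]
width: 0.0496
grasp_force: 0.0
time_s: 3.8
ee_pos: [0.5032, 0.1166, 0.1885]
tool_rot: [0.742, 0.671, 0.0, 0.0]
force: [-0.7, -0.3, 0.3]
width: 0.0502
grasp_force: 0.0
time_s: 5.3
ee_pos: [0.5031, 0.1166, 0.1884]
tool_rot: [0.994, -0.112, 0.0, -0.0]
force: [-0.1, -0.4, -0.4]
width: 0.0501
grasp_force: 0.0
pos [0.5031 0.1166 0.1884] a -12.88 tilt [ 0. -0. -1.] | dx dy dz [-1.000e-04 -1.000e-04  1.044e-01] rz 0.12 q6 1.81 t 5.3
```

```bash
python3 -m inch '[{"hand":0.05,"dx":0,"dy":0,"dz":0.05,"rx":0,"ry":0,"rz":0},{"hand":0.05,"dx":0,"dy":0,"dz":0.08,"rx":0,"ry":0,"rz":0},{"hand":0.05,"dx":0,"dy":0,"dz":0.103,"rx":0,"ry":0,"rz":0},{"hand":0.05,"dx":0,"dy":0,"dz":0.103,"rx":0,"ry":0,"rz":0},{"hand":0.01,"dx":0,"dy":0,"dz":0.103,"rx":0,"ry":0,"rz":0},{"hand":0.01,"dx":0,"dy":0,"dz":0.103,"rx":0,"ry":0,"rz":0},{"hand":0.01,"dx":0,"dy":0,"dz":0.103,"rx":0,"ry":0,"rz":0},{"hand":0.01,"dx":0,"dy":0,"dz":0.103,"rx":0,"ry":0,"rz":0}]' 35; python3 go.py 0.503 0.1167 0.085 -13;python3 -c "
from station import ctrl;print(ctrl.get_obs()['torque'])"
```

```text
time_s: 6.3
ee_pos: [0.5039, 0.117, 0.0866]
tool_rot: [0.994, -0.113, 0.001, -0.0]
force: [-0.1, 3.1, 6.4]
width: 0.0131
grasp_force: 36.9
pos [0.5039 0.117  0.0866] a -13.02 tilt [ 0.003 -0.001 -1.   ] | dx dy dz [-0.0008  0.0005  0.0016] rz -0.02 q6 1.81 t 6.3
[ 0.47629489  0.0674188  -0.01320417]
```

```bash
python3 -m inch '[{"hand":0.01,"dx":0,"dy":0,"dz":0,"rx":0,"ry":0,"rz":-10},{"hand":0.01,"dx":0,"dy":0,"dz":0,"rx":0,"ry":0,"rz":-20},{"hand":0.01,"dx":0,"dy":0,"dz":0,"rx":0,"ry":0,"rz":-30},{"hand":0.01,"dx":0,"dy":0,"dz":0,"rx":0,"ry":0,"rz":-40},{"hand":0.01,"dx":0,"dy":0,"dz":0,"rx":0,"ry":0,"rz":-50},{"hand":0.01,"dx":0,"dy":0,"dz":0,"rx":0,"ry":0,"rz":-60},{"hand":0.01,"dx":0,"dy":0,"dz":0,"rx":0,"ry":0,"rz":-70},{"hand":0.01,"dx":0,"dy":0,"dz":0,"rx":0,"ry":0,"rz":-80}]'
python3 go.py 0.503 0.1167 0.085 -13;python3 -c "
from station import ctrl;print(ctrl.get_obs()['torque'])"
```

```text
time_s: 7.3
ee_pos: [0.5036, 0.1177, 0.0866]
tool_rot: [0.833, 0.554, 0.001, -0.0]
force: [-1.1, 5.8, 6.8]
width: 0.0132
grasp_force: 37.1
pos [0.5036 0.1177 0.0866] a 67.27 tilt [ 0.003  0.001 -1.   ] | dx dy dz [-0.0012 -0.0001  0.0016] rz 80.27 q6 0.41 t 7.3
[ 0.96098868  0.12065805 -0.06949792]
```

```bash
python3 -m inch '[{"hand":0.01,"dx":0,"dy":0,"dz":0,"rx":0,"ry":0,"rz":-10},{"hand":0.01,"dx":0,"dy":0,"dz":0,"rx":0,"ry":0,"rz":-20},{"hand":0.01,"dx":0,"dy":0,"dz":0,"rx":0,"ry":0,"rz":-30},{"hand":0.01,"dx":0,"dy":0,"dz":0,"rx":0,"ry":0,"rz":-40},{"hand":0.01,"dx":0,"dy":0,"dz":0,"rx":0,"ry":0,"rz":-50},{"hand":0.01,"dx":0,"dy":0,"dz":0,"rx":0,"ry":0,"rz":-60},{"hand":0.01,"dx":0,"dy":0,"dz":0,"rx":0,"ry":0,"rz":-70},{"hand":0.01,"dx":0,"dy":0,"dz":0,"rx":0,"ry":0,"rz":-80}]'
python3 -m inch '[{"hand":0.01,"dx":0,"dy":0,"dz":0,"rx":0,"ry":0,"rz":-10},{"hand":0.01,"dx":0,"dy":0,"dz":0,"rx":0,"ry":0,"rz":-20},{"hand":0.01,"dx":0,"dy":0,"dz":0,"rx":0,"ry":0,"rz":-25},{"hand":0.01,"dx":0,"dy":0,"dz":0,"rx":0,"ry":0,"rz":-30},{"hand":0.01,"dx":0,"dy":0,"dz":0,"rx":0,"ry":0,"rz":-30},{"hand":0.01,"dx":0,"dy":0,"dz":0,"rx":0,"ry":0,"rz":-30}]'
python3 go.py 0.503 0.1167 0.085 180;python3 -c "
from station import ctrl;print(ctrl.get_obs()['torque'])"
```

```text
time_s: 8.3
ee_pos: [0.5028, 0.1176, 0.0865]
tool_rot: [0.282, 0.96, 0.001, 0.0]
force: [-2.1, 3.9, 9.0]
width: 0.0135
grasp_force: 37.2
time_s: 9.05
ee_pos: [0.5026, 0.1173, 0.0865]
tool_rot: [0.026, 1.0, 0.0, 0.0]
force: [-0.4, 4.4, 8.3]
width: 0.0129
grasp_force: 37.2
pos [0.5026 0.1173 0.0865] a 177.01 tilt [-0.     0.001 -1.   ] | dx dy dz [-0.0004 -0.0005  0.0015] rz -2.99 q6 -1.51 t 9.05
[0.73669847 0.42867003 0.07258968]
```

```bash
python3 -m inch '[{"hand":0.01,"dx":0,"dy":0,"dz":0,"rx":0,"ry":0,"rz":-2},{"hand":0.01,"dx":0,"dy":0,"dz":0,"rx":0,"ry":0,"rz":-4},{"hand":0.01,"dx":0,"dy":0,"dz":0,"rx":0,"ry":0,"rz":-6},{"hand":0.01,"dx":0,"dy":0,"dz":0,"rx":0,"ry":0,"rz":-6}]'
python3 go.py 0.503 0.1167 0.085 180;python3 -c "
from station import ctrl;o=ctrl.get_obs();print(o['torque'],o['tau'])"
```

```text
time_s: 9.55
ee_pos: [0.5027, 0.1172, 0.0866]
tool_rot: [-0.023, 1.0, 0.001, 0.0]
force: [-1.3, 2.7, 8.4]
width: 0.013
grasp_force: 48.8
pos [0.5027 0.1172 0.0866] a -177.34 tilt [-0.     0.002 -1.   ] | dx dy dz [-0.0003 -0.0005  0.0016] rz 2.66 q6 -1.61 t 9.55
[ 0.4504457   0.40740789 -1.09072089] [ -0.43531775 -35.88209152  -8.58329505  -1.31398816  -0.67258034
  -1.11049656]
```

```bash
python3 -m inch '[{"hand":0.05,"dx":0,"dy":0,"dz":0,"rx":0,"ry":0,"rz":0},{"hand":0.05,"dx":0,"dy":0,"dz":0,"rx":0,"ry":0,"rz":0},{"hand":0.05,"dx":0,"dy":0,"dz":-0.05,"rx":0,"ry":0,"rz":0},{"hand":0.05,"dx":0,"dy":0,"dz":-0.08,"rx":0,"ry":0,"rz":3},{"hand":0.05,"dx":0,"dy":-0.05,"dz":-0.08,"rx":0,"ry":0,"rz":3},{"hand":0.05,"dx":-0.0075,"dy":-0.0997,"dz":-0.08,"rx":0,"ry":0,"rz":3},{"hand":0.05,"dx":-0.0075,"dy":-0.0997,"dz":-0.08,"rx":0,"ry":0,"rz":3},{"hand":0.05,"dx":-0.0075,"dy":-0.0997,"dz":-0.08,"rx":0,"ry":0,"rz":3}]'
python3 go.py 0.510 0.0175 0.082 180
python3 - <<'E'
from h import *
f=grab_frame("scene")
for t,z in(("bar_grip",.075),("knob_grip",.079)): print([(ray(f,d["centre"],z).round(4),d["confidence"]) for d in spotter.spot_point(t,f)])
cv2.imwrite("pics/s1.png",cv2.resize(f["image"][180:330,220:420,::-1],(800,600)))
E
```

```text
time_s: 10.55
ee_pos: [0.5151, 0.0175, 0.165]
tool_rot: [0.0, 1.0, 0.0, -0.001]
force: [1.7, -0.0, 0.1]
width: 0.0501
grasp_force: 0.0
pos [0.5151 0.0175 0.165 ] a 179.96 tilt [ 0.002  0.    -1.   ] | dx dy dz [ 0.0049 -0.0001  0.083 ] rz -0.04 q6 -1.75 t 10.55
[(array([0.5166, 0.0106, 0.075 ]), 0.86)]
[(array([0.5083, 0.1183, 0.079 ]), 0.67)]
```

View pics/s1.png

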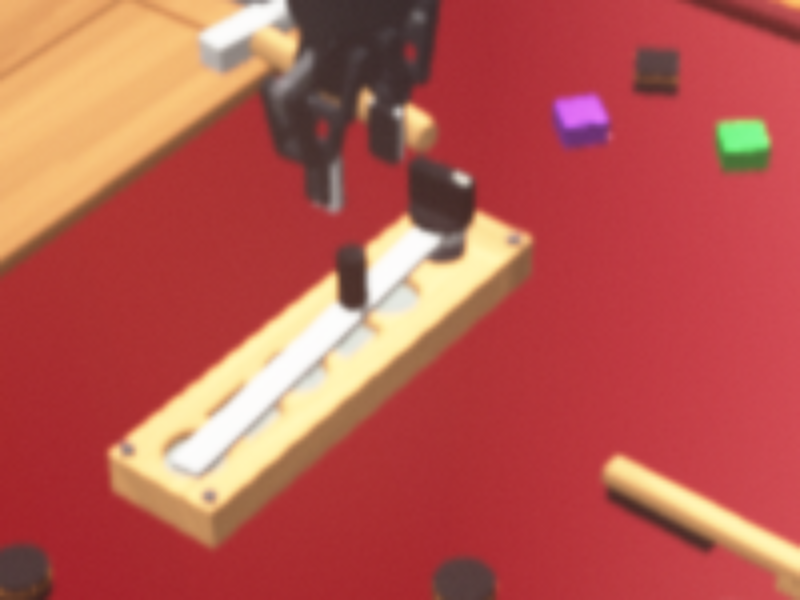

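The knob's white mark, at about (461,180) in the crop, now points to the jig's +x, so it is slack. The bar grip is at (350,275) under the gripper. Next I grip it and swing the bar.

```bash
python3 -m inch '[{"hand":0.05,"dx":0.003,"dy":0,"dz":0.04,"rx":0,"ry":0,"rz":0},{"hand":0.05,"dx":0.003,"dy":0,"dz":0.083,"rx":0,"ry":0,"rz":0},{"hand":0.05,"dx":0.003,"dy":0,"dz":0.083,"rx":0,"ry":0,"rz":0},{"hand":0.01,"dx":0.003,"dy":0,"dz":0.083,"rx":0,"ry":0,"rz":0},{"hand":0.01,"dx":0.003,"dy":0,"dz":0.083,"rx":0,"ry":0,"rz":0},{"hand":0.01,"dx":0.003,"dy":0,"dz":0.083,"rx":0,"ry":0,"rz":0},{"hand":0.01,"dx":0.003,"dy":0,"dz":0.083,"rx":0,"ry":0,"rz":0}]' 30
python3 - <<'E'
from h import *
p,r=tool();P=np.array([.5028,.1172]);d=p[:2]-P;R=np.hypot(*d);b0=np.arctan2(d[1],d[0]);print(R,np.degrees(b0))
for g in np.radians(np.arange(-75,6,10)):
    X=np.array([*(P+.1*np.array([np.cos(g),np.sin(g)])),p[2]]);print(round(np.degrees(g)),(r.as_matrix().T@(X-p)).round(4))
E
```

```text
time_s: 11.58
ee_pos: [0.5139, 0.0174, 0.0839]
tool_rot: [0.0, 1.0, -0.0, 0.002]
force: [0.3, 0.8, 7.3]
width: 0.0187
grasp_force: 30.1
0.10037576739269857 -83.66681514331202
-75 [-0.0148  0.0032  0.0001]
-65 [-0.0312  0.0091  0.0001]
-55 [-0.0463  0.0179  0.0002]
-45 [-0.0596  0.0291  0.0002]
-35 [-0.0708  0.0424  0.0002]
-25 [-0.0795  0.0575  0.0003]
-15 [-0.0855  0.0739  0.0003]
-5 [-0.0885  0.0911  0.0003]
5 [-0.0885  0.1085  0.0003]
```

```bash
python3 -m inch '[{"hand":0.01,"dx":-0.0148,"dy":0.0032,"dz":0,"rx":0,"ry":0,"rz":0},{"hand":0.01,"dx":-0.0312,"dy":0.0091,"dz":0,"rx":0,"ry":0,"rz":0},{"hand":0.01,"dx":-0.0463,"dy":0.0179,"dz":0,"rx":0,"ry":0,"rz":0},{"hand":0.01,"dx":-0.0596,"dy":0.0291,"dz":0,"rx":0,"ry":0,"rz":0},{"hand":0.01,"dx":-0.0708,"dy":0.0424,"dz":0,"rx":0,"ry":0,"rz":0},{"hand":0.01,"dx":-0.0795,"dy":0.0575,"dz":0,"rx":0,"ry":0,"rz":0},{"hand":0.01,"dx":-0.0855,"dy":0.0739,"dz":0,"rx":0,"ry":0,"rz":0},{"hand":0.01,"dx":-0.0885,"dy":0.0911,"dz":0,"rx":0,"ry":0,"rz":0}]'
python3 -m inch '[{"hand":0.01,"dx":0,"dy":0.004,"dz":0,"rx":0,"ry":0,"rz":0},{"hand":0.01,"dx":0,"dy":0.008,"dz":0,"rx":0,"ry":0,"rz":0},{"hand":0.01,"dx":0,"dy":0.011,"dz":0,"rx":0,"ry":0,"rz":0},{"hand":0.01,"dx":0,"dy":0.011,"dz":0,"rx":0,"ry":0,"rz":0}]'
python3 go.py 0.6028 0.116 0.084 180
```

```text
time_s: 12.58
ee_pos: [0.6186, 0.1049, 0.0851]
tool_rot: [-0.0, 1.0, -0.002, 0.019]
force: [25.3, -5.9, -16.0]
width: 0.0136
grasp_force: 30.9
time_s: 13.08
ee_pos: [0.6203, 0.1162, 0.0857]
tool_rot: [-0.0, 1.0, -0.002, 0.021]
force: [27.0, -6.9, -14.8]
width: 0.0119
grasp_force: 30.6
pos [0.6203 0.1162 0.0857] a -179.98 tilt [-0.043 -0.004 -0.999] | dx dy dz [ 0.0175 -0.0002  0.001 ] rz 0.02 q6 -1.56 t 13.075
```

```bash
python3 - <<'E'
from h import *
f=grab_frame("scene")
cv2.imwrite("pics/s2.png",cv2.resize(f["image"][170:330,220:433,::-1],(800,600)))
E
```

```text
(no output)
```

View pics/s2.png

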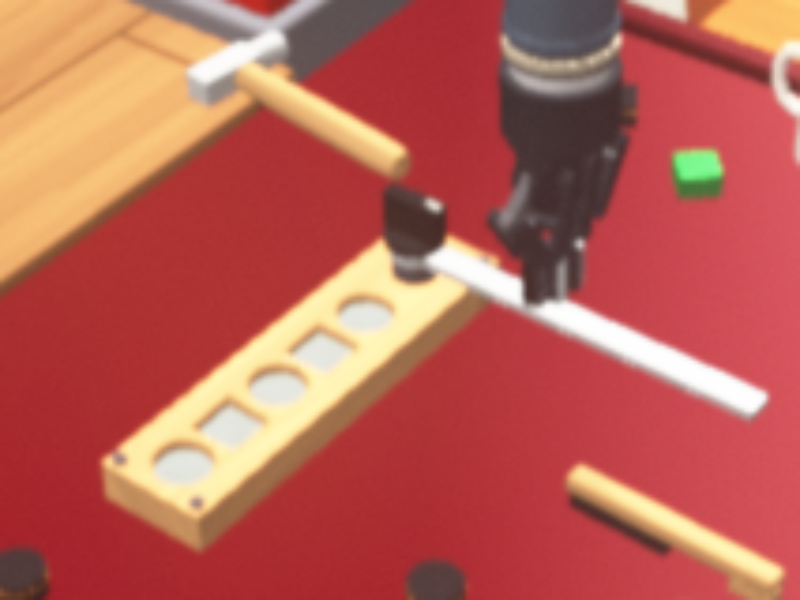

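```bash
python3 -m inch '[{"hand":0.045,"dx":0,"dy":-0.001,"dz":0,"rx":0,"ry":0,"rz":0},{"hand":0.045,"dx":0,"dy":-0.001,"dz":0,"rx":0,"ry":0,"rz":0},{"hand":0.045,"dx":0,"dy":-0.001,"dz":0,"rx":0,"ry":0,"rz":0},{"hand":0.045,"dx":0,"dy":-0.001,"dz":0,"rx":0,"ry":0,"rz":0},{"hand":0.01,"dx":0,"dy":-0.001,"dz":0,"rx":0,"ry":0,"rz":0},{"hand":0.01,"dx":0,"dy":-0.001,"dz":0,"rx":0,"ry":0,"rz":0},{"hand":0.01,"dx":0,"dy":-0.001,"dz":0,"rx":0,"ry":0,"rz":0},{"hand":0.01,"dx":0,"dy":-0.001,"dz":0,"rx":0,"ry":0,"rz":0}]'
python3 go.py 0.6028 0.116 0.084 180
python3 -m inch '[{"hand":0.01,"dx":0,"dy":0.001,"dz":0,"rx":0,"ry":0,"rz":0},{"hand":0.01,"dx":0,"dy":0.003,"dz":0,"rx":0,"ry":0,"rz":0},{"hand":0.01,"dx":0,"dy":0.005,"dz":0,"rx":0,"ry":0,"rz":0},{"hand":0.01,"dx":0,"dy":0.005,"dz":0,"rx":0,"ry":0,"rz":0}]'
python3 go.py 0.6028 0.116 0.084 180
```

```text
time_s: 14.12
ee_pos: [0.6008, 0.116, 0.0826]
tool_rot: [-0.001, 1.0, -0.002, -0.001]
force: [-1.5, -7.6, 3.4]
width: 0.0187
grasp_force: 30.4
pos [0.6008 0.116  0.0826] a -179.92 tilt [ 0.001 -0.004 -1.   ] | dx dy dz [-0.002  -0.     -0.0014] rz 0.08 q6 -1.56 t 14.125
time_s: 14.62
ee_pos: [0.6008, 0.1163, 0.0826]
tool_rot: [-0.002, 1.0, -0.006, -0.001]
force: [-2.8, -24.8, 3.3]
width: 0.0191
grasp_force: 31.6
pos [0.6008 0.1163 0.0826] a -179.82 tilt [ 0.003 -0.011 -1.   ] | dx dy dz [-0.002  -0.0003 -0.0014] rz 0.18 q6 -1.55 t 14.625
```

```bash
python3 -m inch '[{"hand":0.06,"dx":0,"dy":-0.004,"dz":0,"rx":0,"ry":0,"rz":0},{"hand":0.06,"dx":0,"dy":-0.004,"dz":0,"rx":0,"ry":0,"rz":0},{"hand":0.06,"dx":0,"dy":-0.004,"dz":-0.05,"rx":0,"ry":0,"rz":0},{"hand":0.06,"dx":0,"dy":-0.004,"dz":-0.1,"rx":0,"ry":0,"rz":0},{"hand":0.07,"dx":-0.02,"dy":-0.055,"dz":-0.1,"rx":0,"ry":0,"rz":10},{"hand":0.07,"dx":-0.04,"dy":-0.11,"dz":-0.1,"rx":0,"ry":0,"rz":20},{"hand":0.07,"dx":-0.06,"dy":-0.165,"dz":-0.1,"rx":0,"ry":0,"rz":30},{"hand":0.07,"dx":-0.079,"dy":-0.222,"dz":-0.1,"rx":0,"ry":0,"rz":40}]'
python3 -m inch '[{"hand":0.07,"dx":0,"dy":0,"dz":0,"rx":0,"ry":0,"rz":10},{"hand":0.07,"dx":0,"dy":0,"dz":0,"rx":0,"ry":0,"rz":20},{"hand":0.07,"dx":0,"dy":0,"dz":0,"rx":0,"ry":0,"rz":30},{"hand":0.07,"dx":0,"dy":0,"dz":0,"rx":0,"ry":0,"rz":40},{"hand":0.07,"dx":0,"dy":0,"dz":0,"rx":0,"ry":0,"rz":50},{"hand":0.07,"dx":0,"dy":0,"dz":0,"rx":0,"ry":0,"rz":50},{"hand":0.07,"dx":0,"dy":0,"dz":0,"rx":0,"ry":0,"rz":50}]'
python3 - <<'E'
from h import *
f=grab_frame("top");save(f,"t2");im=f["image"].astype(int)
print("lift est. err check; recesses:")
for th in("round_recess0","square_recess0"): print([(ray(f,d["centre"],.022)[:2].round(4).tolist(),round(d["confidence"],2)) for d in spotter.spot_point(th,f)])
for jy in(75,29,-17,-63,-109):
    X=(.5027+(jy-130)*1.25e-5,.1172+(jy-130)/1000,.03);c=proj(f,X).round().astype(int)
    w=im[c[1]-11:c[1]+12,c[0]-11:c[0]+12];m=((w[:,:,2]>150)).astype(np.uint8) 
    n,l,s,ce=cv2.connectedComponentsWithStats(m);k=1+np.argmax(s[1:,4]);print(jy,np.round(X[:2],4),ray(f,ce[k]+c-11,.022)[:2].round(4),s[k,4])
f=grab_frame("scene");print([(ray(f,d["centre"],0)[:2].round(4).tolist(),round(d["confidence"],2)) for d in spotter.spot_point("round_lift0",f)])
E
python3 go.py 0.680 -0.102 0.025 90
```

```text
time_s: 15.62
ee_pos: [0.681, -0.0987, 0.1824]
tool_rot: [0.344, 0.939, 0.0, 0.0]
force: [0.9, 0.7, 0.3]
width: 0.0702
grasp_force: 0.0
time_s: 16.5
ee_pos: [0.6802, -0.0978, 0.1822]
tool_rot: [0.706, 0.708, 0.0, -0.0]
force: [0.6, 0.7, 0.1]
width: 0.0697
grasp_force: 0.0
lift est. err check; recesses:
[([0.4941, 0.0647], 0.8)]
[([0.4974, 0.0182], 0.76)]
75 [0.502  0.0622] [0.5067 0.0608] 399
29 [0.5014 0.0162] [0.5076 0.025 ] 259
pos [ 0.6802 -0.0982  0.1823] a 90.08 tilt [ 0. -0. -1.] | dx dy dz [-0.0038 -0.0002  0.1573] rz 0.08 q6 -0.31 t 16.65Traceback (most recent call last):
  File "<stdin>", line 8, in <module>
    return _wrapfunc(a, 'argmax', axis=axis, out=out, **kwds)
    return bound(*args, **kwds)
ValueError: attempt to get argmax of an empty sequence
```

View pics/t2.png

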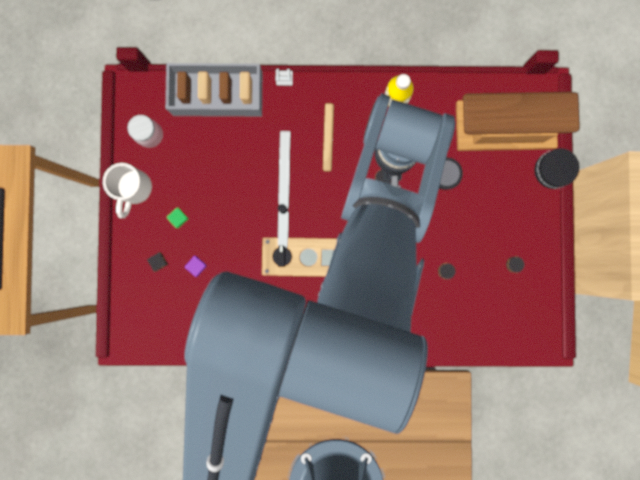

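Lifts B and C, at about (447,271) and (515,264), are clear of the arm. The bar is open at (285,190), and the arm hides part of the jig. I'll squeeze each disc twice, along x and then along y, so it ends up centred in the hand.

```bash
python3 -m inch '[{"hand":0.07,"dx":-0.004,"dy":0,"dz":0.06,"rx":0,"ry":0,"rz":0},{"hand":0.07,"dx":-0.004,"dy":0,"dz":0.12,"rx":0,"ry":0,"rz":0},{"hand":0.07,"dx":-0.004,"dy":0,"dz":0.157,"rx":0,"ry":0,"rz":0},{"hand":0.07,"dx":-0.004,"dy":0,"dz":0.157,"rx":0,"ry":0,"rz":0},{"hand":0.03,"dx":-0.004,"dy":0,"dz":0.157,"rx":0,"ry":0,"rz":0},{"hand":0.03,"dx":-0.004,"dy":0,"dz":0.157,"rx":0,"ry":0,"rz":0},{"hand":0.03,"dx":-0.004,"dy":0,"dz":0.157,"rx":0,"ry":0,"rz":0},{"hand":0.03,"dx":-0.004,"dy":0,"dz":0.157,"rx":0,"ry":0,"rz":0}]' 25
python3 -m inch '[{"hand":0.06,"dx":0,"dy":0,"dz":0,"rx":0,"ry":0,"rz":0},{"hand":0.06,"dx":0,"dy":0,"dz":0,"rx":0,"ry":0,"rz":0},{"hand":0.06,"dx":0,"dy":0,"dz":0,"rx":0,"ry":0,"rz":-10},{"hand":0.06,"dx":0,"dy":0,"dz":0,"rx":0,"ry":0,"rz":-20},{"hand":0.06,"dx":0,"dy":0,"dz":0,"rx":0,"ry":0,"rz":-30},{"hand":0.06,"dx":0,"dy":0,"dz":0,"rx":0,"ry":0,"rz":-40},{"hand":0.06,"dx":0,"dy":0,"dz":0,"rx":0,"ry":0,"rz":-50},{"hand":0.06,"dx":0,"dy":0,"dz":0,"rx":0,"ry":0,"rz":-60}]'
python3 -m inch '[{"hand":0.06,"dx":0,"dy":0,"dz":0,"rx":0,"ry":0,"rz":-10},{"hand":0.06,"dx":0,"dy":0,"dz":0,"rx":0,"ry":0,"rz":-20},{"hand":0.06,"dx":0,"dy":0,"dz":0,"rx":0,"ry":0,"rz":-30},{"hand":0.06,"dx":0,"dy":0,"dz":0,"rx":0,"ry":0,"rz":-30},{"hand":0.03,"dx":0,"dy":0,"dz":0,"rx":0,"ry":0,"rz":-30},{"hand":0.03,"dx":0,"dy":0,"dz":0,"rx":0,"ry":0,"rz":-30},{"hand":0.03,"dx":0,"dy":0,"dz":0,"rx":0,"ry":0,"rz":-30},{"hand":0.03,"dx":0,"dy":0,"dz":0,"rx":0,"ry":0,"rz":-30}]'
python3 go.py 0.5009 -0.0298 0.12 90
```

```text
time_s: 17.65
ee_pos: [0.6822, -0.1031, 0.0282]
tool_rot: [0.707, 0.707, 0.001, 0.002]
force: [-0.0, 0.5, 6.7]
width: 0.0345
grasp_force: 25.3
time_s: 18.65
ee_pos: [0.6798, -0.1024, 0.0248]
tool_rot: [0.256, 0.967, 0.0, -0.001]
force: [0.3, -0.7, -0.1]
width: 0.06
grasp_force: 0.0
time_s: 19.65
ee_pos: [0.6803, -0.1025, 0.0254]
tool_rot: [0.0, 1.0, -0.0, 0.0]
force: [-0.6, -0.1, 1.4]
width: 0.0344
grasp_force: 25.0
pos [ 0.6803 -0.1025  0.0254] a 179.98 tilt [-0. -0. -1.] | dx dy dz [ 0.1794  0.0727 -0.0947] rz 89.98 q6 -1.88 t 19.65
```

```bash
python3 -m inch '[{"hand":0.03,"dx":0,"dy":0,"dz":-0.05,"rx":0,"ry":0,"rz":0},{"hand":0.03,"dx":0,"dy":0,"dz":-0.095,"rx":0,"ry":0,"rz":10},{"hand":0.03,"dx":0.04,"dy":0.016,"dz":-0.095,"rx":0,"ry":0,"rz":20},{"hand":0.03,"dx":0.08,"dy":0.032,"dz":-0.095,"rx":0,"ry":0,"rz":30},{"hand":0.03,"dx":0.12,"dy":0.048,"dz":-0.095,"rx":0,"ry":0,"rz":40},{"hand":0.03,"dx":0.16,"dy":0.065,"dz":-0.095,"rx":0,"ry":0,"rz":50},{"hand":0.03,"dx":0.1794,"dy":0.0727,"dz":-0.095,"rx":0,"ry":0,"rz":60},{"hand":0.03,"dx":0.1794,"dy":0.0727,"dz":-0.095,"rx":0,"ry":0,"rz":70}]'
python3 -m inch '[{"hand":0.03,"dx":0,"dy":0,"dz":0,"rx":0,"ry":0,"rz":10},{"hand":0.03,"dx":0,"dy":0,"dz":0,"rx":0,"ry":0,"rz":20.7},{"hand":0.03,"dx":0,"dy":0,"dz":0,"rx":0,"ry":0,"rz":20.7},{"hand":0.03,"dx":0,"dy":0,"dz":0,"rx":0,"ry":0,"rz":20.7}]'
python3 - <<'E'
from h import *
f=grab_frame("scene")
for th in("round_recess0","square_recess0"): print([(ray(f,d["centre"],.022)[:2].round(4).tolist(),round(d["confidence"],2)) for d in spotter.spot_point(th,f)])
g=f["image"][200:330,220:393,::-1].copy()
cv2.imwrite("pics/s3.png",cv2.resize(g,(800,600),interpolation=cv2.INTER_CUBIC))
for jy in(75,29,-17,-63,-109): print(jy,((proj(f,(.5027+(jy-130)*1.25e-5,.1172+(jy-130)/1000,.022))-[220,200])*4.62).round())
E
python3 go.py 0.5009 -0.0298 0.0475 89.3
```

```text
time_s: 20.65
ee_pos: [0.4982, -0.0287, 0.1203]
tool_rot: [0.576, 0.818, -0.0, -0.001]
force: [0.3, 0.3, -0.2]
width: 0.0348
grasp_force: 25.1
time_s: 21.15
ee_pos: [0.5008, -0.0298, 0.1203]
tool_rot: [0.711, 0.704, 0.0, 0.0]
force: [-0.1, 0.4, 0.2]
width: 0.0351
grasp_force: 25.1
[([0.5045, -0.1253], 0.87), ([0.4933, 0.0679], 0.76), ([0.5018, -0.0244], 0.61)]
[([0.5015, -0.0697], 0.85), ([0.4961, 0.0125], 0.79), ([0.4914, -0.2583], 0.62)]
75 [444. 253.]
29 [391. 296.]
-17 [336. 342.]
-63 [279. 388.]
-109 [220. 437.]
pos [ 0.5008 -0.0298  0.1203] a 89.37 tilt [-0. -0. -1.] | dx dy dz [-0.      0.0001  0.0728] rz 0.07 q6 -0.27 t 21.3
```

View pics/s3.png

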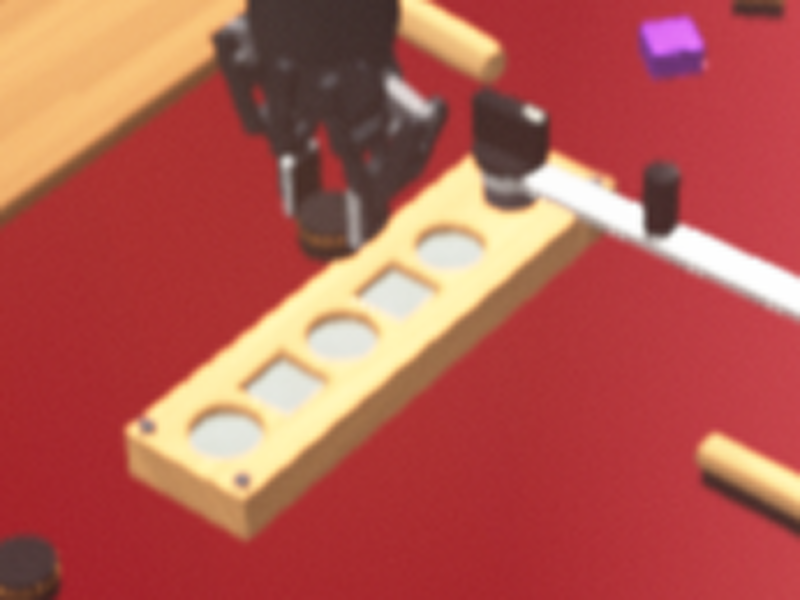

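The knob's white mark is at (535,113) and still slack, the bar is open, and all five recesses are empty. r1 shows at (341,337), in line with the prediction once the rim hiding part of the floor is allowed for. Lowering lift A.

```bash
python3 -m inch '[{"hand":0.03,"dx":0,"dy":0,"dz":0.04,"rx":0,"ry":0,"rz":0},{"hand":0.03,"dx":0,"dy":0,"dz":0.06,"rx":0,"ry":0,"rz":0},{"hand":0.03,"dx":0,"dy":0,"dz":0.066,"rx":0,"ry":0,"rz":0},{"hand":0.03,"dx":0,"dy":0,"dz":0.07,"rx":0,"ry":0,"rz":0},{"hand":0.03,"dx":0,"dy":0,"dz":0.073,"rx":0,"ry":0,"rz":0},{"hand":0.03,"dx":0,"dy":0,"dz":0.073,"rx":0,"ry":0,"rz":0}]'
python3 go.py 0.5009 -0.0298 0.0475 89.3
```

```text
time_s: 22.05
ee_pos: [0.501, -0.0292, 0.0486]
tool_rot: [0.711, 0.703, 0.0, 0.0]
force: [-1.1, 3.5, 7.4]
width: 0.0346
grasp_force: 30.2
pos [ 0.501  -0.0292  0.0486] a 89.32 tilt [ 0.001  0.001 -1.   ] | dx dy dz [-0.0006 -0.0001  0.0011] rz 0.02 q6 -0.27 t 22.05
```

```bash
python3 -m inch '[{"hand":0.06,"dx":0,"dy":0,"dz":0,"rx":0,"ry":0,"rz":0},{"hand":0.06,"dx":0,"dy":0,"dz":0,"rx":0,"ry":0,"rz":0},{"hand":0.06,"dx":0,"dy":0,"dz":-0.05,"rx":0,"ry":0,"rz":0},{"hand":0.07,"dx":0,"dy":0,"dz":-0.1,"rx":0,"ry":0,"rz":0},{"hand":0.07,"dx":0.0,"dy":0,"dz":-0.1,"rx":0,"ry":0,"rz":0}]'
python3 - <<'E'
from h import *
f=grab_frame("top")
for px in((445,272),(514,265),(156,264)): print(darkblob(f,px,.02))
f=grab_frame("scene")
print([(ray(f,d["centre"],0)[:2].round(4).tolist(),np.round(d["centre"]),round(d["confidence"],2)) for d in spotter.spot_point("round_lift0",f)])
print([(ray(f,d["centre"],0)[:2].round(4).tolist(),np.round(d["centre"]),round(d["confidence"],2)) for d in spotter.spot_point("square_lift0",f)])
print(darkblob(f,proj(f,(.5009,-.0298,.042)),.042),darkblob(f,proj(f,(.473,-.2434,.02)),.02),darkblob(f,proj(f,(.488,-.395,.02)),.02,20))
cv2.imwrite("pics/s4.png",cv2.resize(f["image"][230:390,160:373,::-1],(800,600),interpolation=cv2.INTER_CUBIC))
E
python3 go.py 0.473 -0.2434 0.025 89.3
```

```text
time_s: 22.68
ee_pos: [0.5034, -0.0306, 0.1506]
tool_rot: [0.711, 0.703, 0.002, 0.004]
force: [1.1, -0.3, -1.1]
width: 0.0703
grasp_force: 0.0
([0.4729, -0.243], np.int32(88), array([22. , 24.2]), 89.7)
([0.488, -0.3952], np.int32(93), array([22. , 24.4]), 0.2)
([0.4915, 0.3899], np.int32(79), array([25.2, 28.3]), 30.5)
[([0.4944, -0.0264], array([292., 279.]), 0.71), ([0.4901, -0.3917], array([180., 371.]), 0.7), ([0.48, -0.2483], array([225., 329.]), 0.65)]
[([0.489, 0.2972], array([364., 216.]), 0.61), ([0.49, 0.4012], array([384., 199.]), 0.52), ([0.5841, 0.3705], array([406., 216.]), 0.5)]
None ([0.4986, -0.2605], np.int32(21), array([25. ,  8.5]), 58.0) ([0.4946, -0.3978], np.int32(110), array([24.7, 30.6]), 47.4)
pos [ 0.4998 -0.0296  0.1462] a 89.29 tilt [ 0.001 -0.003 -1.   ] | dx dy dz [-0.2142 -0.0238  0.1211] rz -0.01 q6 -0.27 t 22.875
```

View pics/s4.png

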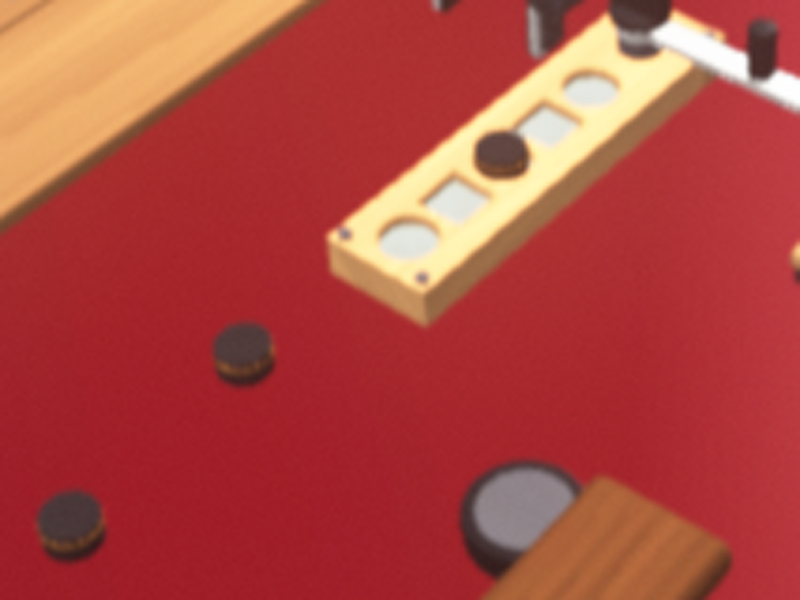

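Lift A sits flat in r1 at (500,155). B is at (244,352) and C at (70,523), both on the seat. Next is B.

```bash
python3 -m inch '[{"hand":0.07,"dx":-0.05,"dy":-0.006,"dz":0,"rx":0,"ry":0,"rz":0},{"hand":0.07,"dx":-0.1,"dy":-0.012,"dz":0,"rx":0,"ry":0,"rz":0},{"hand":0.07,"dx":-0.15,"dy":-0.018,"dz":0.03,"rx":0,"ry":0,"rz":0},{"hand":0.07,"dx":-0.2,"dy":-0.024,"dz":0.05,"rx":0,"ry":0,"rz":0},{"hand":0.07,"dx":-0.214,"dy":-0.025,"dz":0.07,"rx":0,"ry":0,"rz":0},{"hand":0.07,"dx":-0.214,"dy":-0.025,"dz":0.1,"rx":0,"ry":0,"rz":0},{"hand":0.07,"dx":-0.214,"dy":-0.025,"dz":0.122,"rx":0,"ry":0,"rz":0},{"hand":0.07,"dx":-0.214,"dy":-0.025,"dz":0.122,"rx":0,"ry":0,"rz":0}]'
python3 -m inch '[{"hand":0.03,"dx":0,"dy":0,"dz":0,"rx":0,"ry":0,"rz":0},{"hand":0.03,"dx":0,"dy":0,"dz":0,"rx":0,"ry":0,"rz":0},{"hand":0.03,"dx":0,"dy":0,"dz":0,"rx":0,"ry":0,"rz":0},{"hand":0.03,"dx":0,"dy":0,"dz":0,"rx":0,"ry":0,"rz":0},{"hand":0.06,"dx":0,"dy":0,"dz":0,"rx":0,"ry":0,"rz":0},{"hand":0.06,"dx":0,"dy":0,"dz":0,"rx":0,"ry":0,"rz":0},{"hand":0.06,"dx":0,"dy":0,"dz":0,"rx":0,"ry":0,"rz":-10},{"hand":0.06,"dx":0,"dy":0,"dz":0,"rx":0,"ry":0,"rz":-20}]'
python3 -m inch '[{"hand":0.06,"dx":0,"dy":0,"dz":0,"rx":0,"ry":0,"rz":-10},{"hand":0.06,"dx":0,"dy":0,"dz":0,"rx":0,"ry":0,"rz":-20},{"hand":0.06,"dx":0,"dy":0,"dz":0,"rx":0,"ry":0,"rz":-30},{"hand":0.06,"dx":0,"dy":0,"dz":0,"rx":0,"ry":0,"rz":-40},{"hand":0.06,"dx":0,"dy":0,"dz":0,"rx":0,"ry":0,"rz":-50},{"hand":0.06,"dx":0,"dy":0,"dz":0,"rx":0,"ry":0,"rz":-60},{"hand":0.06,"dx":0,"dy":0,"dz":0,"rx":0,"ry":0,"rz":-70},{"hand":0.06,"dx":0,"dy":0,"dz":0,"rx":0,"ry":0,"rz":-70}]'
python3 -m inch '[{"hand":0.03,"dx":0,"dy":0,"dz":0,"rx":0,"ry":0,"rz":0},{"hand":0.03,"dx":0,"dy":0,"dz":0,"rx":0,"ry":0,"rz":0},{"hand":0.03,"dx":0,"dy":0,"dz":0,"rx":0,"ry":0,"rz":0},{"hand":0.03,"dx":0,"dy":0,"dz":0,"rx":0,"ry":0,"rz":0}]'
python3 go.py 0.500 -0.1214 0.0485 89.3
```

```text
time_s: 23.88
ee_pos: [0.4711, -0.2421, 0.0224]
tool_rot: [0.712, 0.703, -0.0, -0.004]
force: [-0.7, -0.6, 0.4]
width: 0.07
grasp_force: 0.0
time_s: 24.88
ee_pos: [0.4731, -0.2434, 0.0252]
tool_rot: [0.576, 0.817, -0.0, -0.0]
force: [0.5, -0.8, -0.3]
width: 0.0599
grasp_force: 0.0
time_s: 25.88
ee_pos: [0.4731, -0.2434, 0.0252]
tool_rot: [0.007, 1.0, 0.0, -0.0]
force: [0.0, 0.4, 0.3]
width: 0.06
grasp_force: 0.0
time_s: 26.38
ee_pos: [0.4732, -0.2435, 0.0255]
tool_rot: [0.006, 1.0, -0.0, 0.0]
force: [-0.2, 0.1, 2.3]
width: 0.035
grasp_force: 24.9
pos [ 0.4732 -0.2435  0.0255] a 179.28 tilt [-0. -0. -1.] | dx dy dz [-0.0253  0.1224 -0.0231] rz 89.98 q6 -2.24 t 26.375
```

Gripped. Lift, turn back, go over r2 and lower.

```bash
python3 -m inch '[{"hand":0.03,"dx":0,"dy":0,"dz":-0.05,"rx":0,"ry":0,"rz":0},{"hand":0.03,"dx":0,"dy":0,"dz":-0.095,"rx":0,"ry":0,"rz":10},{"hand":0.03,"dx":-0.008,"dy":0.04,"dz":-0.095,"rx":0,"ry":0,"rz":20},{"hand":0.03,"dx":-0.017,"dy":0.08,"dz":-0.095,"rx":0,"ry":0,"rz":30},{"hand":0.03,"dx":-0.0253,"dy":0.1224,"dz":-0.095,"rx":0,"ry":0,"rz":40},{"hand":0.03,"dx":-0.0253,"dy":0.1224,"dz":-0.095,"rx":0,"ry":0,"rz":50},{"hand":0.03,"dx":-0.0253,"dy":0.1224,"dz":-0.095,"rx":0,"ry":0,"rz":60},{"hand":0.03,"dx":-0.0253,"dy":0.1224,"dz":-0.095,"rx":0,"ry":0,"rz":70}]'
python3 -m inch '[{"hand":0.03,"dx":0,"dy":0,"dz":0,"rx":0,"ry":0,"rz":10},{"hand":0.03,"dx":0,"dy":0,"dz":0,"rx":0,"ry":0,"rz":20},{"hand":0.03,"dx":0,"dy":0,"dz":0,"rx":0,"ry":0,"rz":20},{"hand":0.03,"dx":0,"dy":0,"dz":0,"rx":0,"ry":0,"rz":20}]'
python3 go.py 0.500 -0.1214 0.0485 89.3
```

```text
time_s: 27.38
ee_pos: [0.4999, -0.121, 0.1201]
tool_rot: [0.581, 0.814, -0.0, -0.0]
force: [-0.7, -0.0, -1.2]
width: 0.0346
grasp_force: 25.2
time_s: 27.88
ee_pos: [0.4999, -0.1214, 0.1202]
tool_rot: [0.711, 0.704, -0.0, -0.0]
force: [-0.4, 0.1, -0.8]
width: 0.0349
grasp_force: 25.2
pos [ 0.4999 -0.1214  0.1202] a 89.43 tilt [ 0. -0. -1.] | dx dy dz [-0.0001  0.0001  0.0717] rz 0.13 q6 -0.45 t 27.875
```

```bash
python3 -m inch '[{"hand":0.03,"dx":0,"dy":0,"dz":0.04,"rx":0,"ry":0,"rz":0},{"hand":0.03,"dx":0,"dy":0,"dz":0.06,"rx":0,"ry":0,"rz":0},{"hand":0.03,"dx":0,"dy":0,"dz":0.066,"rx":0,"ry":0,"rz":0},{"hand":0.03,"dx":0,"dy":0,"dz":0.07,"rx":0,"ry":0,"rz":0},{"hand":0.03,"dx":0,"dy":0,"dz":0.0725,"rx":0,"ry":0,"rz":0},{"hand":0.03,"dx":0,"dy":0,"dz":0.0725,"rx":0,"ry":0,"rz":0}]'
python3 -m inch '[{"hand":0.06,"dx":0,"dy":0,"dz":0,"rx":0,"ry":0,"rz":0},{"hand":0.06,"dx":0,"dy":0,"dz":0,"rx":0,"ry":0,"rz":0},{"hand":0.06,"dx":0,"dy":0,"dz":-0.05,"rx":0,"ry":0,"rz":0},{"hand":0.07,"dx":0,"dy":0,"dz":-0.1,"rx":0,"ry":0,"rz":0},{"hand":0.07,"dx":0.0,"dy":0,"dz":-0.1,"rx":0,"ry":0,"rz":0},{"hand":0.07,"dx":0.0,"dy":0,"dz":-0.1,"rx":0,"ry":0,"rz":0}]'
python3 go.py 0.488 -0.396 0.025 89.3
python3 - <<'E'
from h import *
f=grab_frame("top")
for px in((514,265),(156,264)): print(darkblob(f,px,.02))
f=grab_frame("scene")
print([(ray(f,d["centre"],0.0)[:2].round(4).tolist(),np.round(d["centre"]),round(d["confidence"],2)) for d in spotter.spot_point("round_lift0",f)])
E
```

```text
time_s: 28.62
ee_pos: [0.5003, -0.1215, 0.0483]
tool_rot: [0.711, 0.703, 0.0, 0.0]
force: [0.3, -0.6, -0.8]
width: 0.0343
grasp_force: 25.2
time_s: 29.38
ee_pos: [0.4996, -0.1212, 0.1478]
tool_rot: [0.711, 0.703, -0.0, -0.0]
force: [-0.3, 0.2, -0.6]
width: 0.0701
grasp_force: 0.0
pos [ 0.4996 -0.1212  0.1478] a 89.3 tilt [ 0. -0. -1.] | dx dy dz [-0.2749 -0.0083  0.1228] rz 0.0 q6 -0.44 t 29.375
([0.4881, -0.3955], np.int32(108), array([24.2, 26.5]), 0.2)
([0.4909, 0.3917], np.int32(112), array([24.9, 29.5]), 30.2)
[([0.49, -0.3908], array([181., 371.]), 0.84), ([0.4914, -0.1176], array([267., 299.]), 0.71), ([0.4888, -0.0129], array([294., 275.]), 0.43)]
```

```bash
python3 -m inch '[{"hand":0.07,"dx":-0.055,"dy":-0.0015,"dz":0,"rx":0,"ry":0,"rz":0},{"hand":0.07,"dx":-0.11,"dy":-0.003,"dz":0,"rx":0,"ry":0,"rz":0},{"hand":0.07,"dx":-0.165,"dy":-0.0045,"dz":0.03,"rx":0,"ry":0,"rz":0},{"hand":0.07,"dx":-0.22,"dy":-0.006,"dz":0.05,"rx":0,"ry":0,"rz":0},{"hand":0.07,"dx":-0.2745,"dy":-0.0083,"dz":0.07,"rx":0,"ry":0,"rz":0},{"hand":0.07,"dx":-0.2745,"dy":-0.0083,"dz":0.1,"rx":0,"ry":0,"rz":0},{"hand":0.07,"dx":-0.2745,"dy":-0.0083,"dz":0.1225,"rx":0,"ry":0,"rz":0},{"hand":0.07,"dx":-0.2745,"dy":-0.0083,"dz":0.1225,"rx":0,"ry":0,"rz":0}]'
python3 -m inch '[{"hand":0.03,"dx":0,"dy":0,"dz":0,"rx":0,"ry":0,"rz":0},{"hand":0.03,"dx":0,"dy":0,"dz":0,"rx":0,"ry":0,"rz":0},{"hand":0.03,"dx":0,"dy":0,"dz":0,"rx":0,"ry":0,"rz":0},{"hand":0.03,"dx":0,"dy":0,"dz":0,"rx":0,"ry":0,"rz":0},{"hand":0.06,"dx":0,"dy":0,"dz":0,"rx":0,"ry":0,"rz":0},{"hand":0.06,"dx":0,"dy":0,"dz":0,"rx":0,"ry":0,"rz":0},{"hand":0.06,"dx":0,"dy":0,"dz":0,"rx":0,"ry":0,"rz":-10},{"hand":0.06,"dx":0,"dy":0,"dz":0,"rx":0,"ry":0,"rz":-20}]'
python3 -m inch '[{"hand":0.06,"dx":0,"dy":0,"dz":0,"rx":0,"ry":0,"rz":-10},{"hand":0.06,"dx":0,"dy":0,"dz":0,"rx":0,"ry":0,"rz":-20},{"hand":0.06,"dx":0,"dy":0,"dz":0,"rx":0,"ry":0,"rz":-30},{"hand":0.06,"dx":0,"dy":0,"dz":0,"rx":0,"ry":0,"rz":-40},{"hand":0.06,"dx":0,"dy":0,"dz":0,"rx":0,"ry":0,"rz":-50},{"hand":0.06,"dx":0,"dy":0,"dz":0,"rx":0,"ry":0,"rz":-60},{"hand":0.06,"dx":0,"dy":0,"dz":0,"rx":0,"ry":0,"rz":-70},{"hand":0.06,"dx":0,"dy":0,"dz":0,"rx":0,"ry":0,"rz":-70}]'
python3 -m inch '[{"hand":0.03,"dx":0,"dy":0,"dz":0,"rx":0,"ry":0,"rz":0},{"hand":0.03,"dx":0,"dy":0,"dz":0,"rx":0,"ry":0,"rz":0},{"hand":0.03,"dx":0,"dy":0,"dz":0,"rx":0,"ry":0,"rz":0},{"hand":0.03,"dx":0,"dy":0,"dz":0,"rx":0,"ry":0,"rz":0}]'
python3 go.py 0.502 0.0626 0.0485 89.3
```

```text
time_s: 30.52
ee_pos: [0.4864, -0.394, 0.0219]
tool_rot: [0.712, 0.703, 0.0, -0.004]
force: [0.5, -0.3, 0.3]
width: 0.0699
grasp_force: 0.0
time_s: 31.52
ee_pos: [0.4881, -0.3956, 0.025]
tool_rot: [0.576, 0.817, 0.0, -0.0]
force: [-0.1, 0.3, 0.2]
width: 0.0597
grasp_force: 0.0
time_s: 32.52
ee_pos: [0.4881, -0.3956, 0.025]
tool_rot: [0.007, 1.0, 0.0, -0.0]
force: [-0.2, -0.8, 0.1]
width: 0.06
grasp_force: 0.0
time_s: 33.02
ee_pos: [0.4884, -0.3958, 0.0254]
tool_rot: [0.006, 1.0, -0.0, 0.0]
force: [0.1, -0.1, 0.3]
width: 0.0345
grasp_force: 25.0
pos [ 0.4884 -0.3958  0.0254] a 179.28 tilt [-0. -0. -1.] | dx dy dz [-0.0078  0.4586 -0.0232] rz 89.98 q6 -2.42 t 33.025
```

```bash
python3 -m inch '[{"hand":0.03,"dx":0,"dy":0,"dz":-0.05,"rx":0,"ry":0,"rz":0},{"hand":0.03,"dx":0,"dy":0,"dz":-0.095,"rx":0,"ry":0,"rz":10},{"hand":0.03,"dx":-0.001,"dy":0.05,"dz":-0.095,"rx":0,"ry":0,"rz":20},{"hand":0.03,"dx":-0.002,"dy":0.1,"dz":-0.095,"rx":0,"ry":0,"rz":30},{"hand":0.03,"dx":-0.003,"dy":0.15,"dz":-0.095,"rx":0,"ry":0,"rz":40},{"hand":0.03,"dx":-0.004,"dy":0.2,"dz":-0.095,"rx":0,"ry":0,"rz":50},{"hand":0.03,"dx":-0.005,"dy":0.25,"dz":-0.095,"rx":0,"ry":0,"rz":60},{"hand":0.03,"dx":-0.006,"dy":0.3,"dz":-0.095,"rx":0,"ry":0,"rz":70}]'
python3 -m inch '[{"hand":0.03,"dx":0,"dy":0,"dz":0,"rx":0,"ry":0,"rz":10},{"hand":0.03,"dx":0,"dy":0,"dz":0,"rx":0,"ry":0,"rz":20},{"hand":0.03,"dx":0,"dy":0,"dz":0,"rx":0,"ry":0,"rz":20},{"hand":0.03,"dx":0,"dy":0,"dz":0,"rx":0,"ry":0,"rz":20}]'
python3 go.py 0.502 0.0626 0.12 89.3
```

```text
time_s: 34.02
ee_pos: [0.4979, -0.0944, 0.1204]
tool_rot: [0.581, 0.814, 0.0, 0.0]
force: [-0.2, 0.0, -1.1]
width: 0.0349
grasp_force: 25.2
time_s: 34.52
ee_pos: [0.4979, -0.0959, 0.1203]
tool_rot: [0.711, 0.704, -0.0, -0.0]
force: [-0.4, -0.3, -0.3]
width: 0.0347
grasp_force: 25.2
pos [ 0.4979 -0.0959  0.1203] a 89.42 tilt [ 0. -0. -1.] | dx dy dz [0.1586 0.0025 0.0003] rz 0.12 q6 -0.4 t 34.525
```

```bash
python3 -m inch '[{"hand":0.03,"dx":0.05,"dy":0.001,"dz":0,"rx":0,"ry":0,"rz":0},{"hand":0.03,"dx":0.1,"dy":0.002,"dz":0,"rx":0,"ry":0,"rz":0},{"hand":0.03,"dx":0.1586,"dy":0.0025,"dz":0,"rx":0,"ry":0,"rz":0},{"hand":0.03,"dx":0.1586,"dy":0.0025,"dz":0,"rx":0,"ry":0,"rz":0},{"hand":0.03,"dx":0.1586,"dy":0.0025,"dz":0,"rx":0,"ry":0,"rz":0}]'
python3 go.py 0.502 0.0626 0.0485 89.3
python3 -m inch '[{"hand":0.03,"dx":0,"dy":0,"dz":0.04,"rx":0,"ry":0,"rz":0},{"hand":0.03,"dx":0,"dy":0,"dz":0.06,"rx":0,"ry":0,"rz":0},{"hand":0.03,"dx":0,"dy":0,"dz":0.066,"rx":0,"ry":0,"rz":0},{"hand":0.03,"dx":0,"dy":0,"dz":0.07,"rx":0,"ry":0,"rz":0},{"hand":0.03,"dx":0,"dy":0,"dz":0.0725,"rx":0,"ry":0,"rz":0},{"hand":0.03,"dx":0,"dy":0,"dz":0.0725,"rx":0,"ry":0,"rz":0}]'
python3 go.py 0.502 0.0626 0.0485 89.3
```

```text
time_s: 35.15
ee_pos: [0.5026, 0.0625, 0.1203]
tool_rot: [0.711, 0.703, -0.0, 0.0]
force: [-0.1, -0.3, 0.0]
width: 0.0346
grasp_force: 25.2
pos [0.5026 0.0625 0.1203] a 89.4 tilt [-0.  0. -1.] | dx dy dz [ 0.0001 -0.0006  0.0718] rz 0.1 q6 -0.09 t 35.15
time_s: 35.9
ee_pos: [0.5029, 0.062, 0.0482]
tool_rot: [0.712, 0.702, 0.0, 0.0]
force: [0.2, 3.4, 0.0]
width: 0.0344
grasp_force: 27.5
pos [0.5029 0.062  0.0482] a 89.22 tilt [ 0.     0.001 -1.   ] | dx dy dz [ 0.0006 -0.0009 -0.0003] rz -0.08 q6 -0.09 t 35.9
```

```bash
python3 -m inch '[{"hand":0.06,"dx":0,"dy":0,"dz":0,"rx":0,"ry":0,"rz":0},{"hand":0.06,"dx":0,"dy":0,"dz":0,"rx":0,"ry":0,"rz":0},{"hand":0.06,"dx":0,"dy":0,"dz":-0.05,"rx":0,"ry":0,"rz":0},{"hand":0.06,"dx":0,"dy":0,"dz":-0.1,"rx":0,"ry":0,"rz":0},{"hand":0.06,"dx":0,"dy":0,"dz":-0.12,"rx":0,"ry":0,"rz":0},{"hand":0.055,"dx":0.05,"dy":-0.002,"dz":-0.12,"rx":0,"ry":0,"rz":0},{"hand":0.055,"dx":0.1,"dy":-0.004,"dz":-0.12,"rx":0,"ry":0,"rz":0},{"hand":0.055,"dx":0.15,"dy":-0.007,"dz":-0.12,"rx":0,"ry":0,"rz":0}]'
python3 -m inch '[{"hand":0.055,"dx":0.05,"dy":-0.002,"dz":0,"rx":0,"ry":0,"rz":-8},{"hand":0.055,"dx":0.1,"dy":-0.005,"dz":0,"rx":0,"ry":0,"rz":-16},{"hand":0.055,"dx":0.15,"dy":-0.007,"dz":0,"rx":0,"ry":0,"rz":-24},{"hand":0.055,"dx":0.179,"dy":-0.009,"dz":0,"rx":0,"ry":0,"rz":-31.5},{"hand":0.055,"dx":0.179,"dy":-0.009,"dz":0,"rx":0,"ry":0,"rz":-31.5},{"hand":0.055,"dx":0.179,"dy":-0.009,"dz":0,"rx":0,"ry":0,"rz":-31.5},{"hand":0.055,"dx":0.179,"dy":-0.009,"dz":0,"rx":0,"ry":0,"rz":-31.5}]'
python3 - <<'E'
from h import *
f=grab_frame("scene");i=f["image"][:,:,::-1]
cv2.imwrite("pics/s5.png",np.hstack([cv2.resize(i[160:250,330:450],(400,300),interpolation=cv2.INTER_CUBIC),cv2.resize(i[220:320,230:363],(400,300),interpolation=cv2.INTER_CUBIC)]))
print([(ray(f,d["centre"],0)[:2].round(4).tolist(),np.round(d["centre"]),round(d["confidence"],2)) for d in spotter.spot_point("square_lift0",f)])
E
python3 go.py 0.491 0.3918 0.025 121
```

```text
time_s: 36.9
ee_pos: [0.4974, 0.2138, 0.1681]
tool_rot: [0.712, 0.703, 0.0, 0.0]
force: [0.2, 0.0, -0.1]
width: 0.0549
grasp_force: 0.0
time_s: 37.78
ee_pos: [0.4906, 0.3905, 0.1677]
tool_rot: [0.495, 0.869, -0.0, -0.0]
force: [0.2, 0.7, -0.5]
width: 0.0543
grasp_force: 0.0
[([0.4868, 0.3982], array([382., 199.]), 0.67), ([0.5851, 0.3706], array([407., 216.]), 0.58), ([0.4822, 0.0273], array([302., 266.]), 0.57), ([0.4898, 0.3152], array([367., 213.]), 0.45)]
pos [0.4908 0.3907 0.1679] a 120.68 tilt [-0. -0. -1.] | dx dy dz [0.0009 0.0008 0.1429] rz -0.32 q6 -0.04 t 37.875
```

View pics/s5.png

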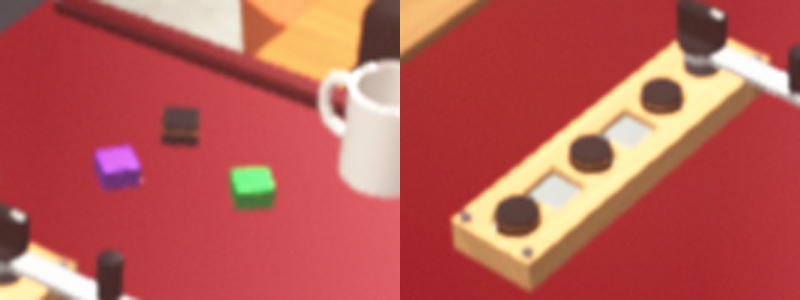

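The three discs sit in their recesses at (661,97), (591,152) and (517,215). The black square is untouched at (181,125), clear of the purple and green ones. Picking it with the same double squeeze.

```bash
python3 -m inch '[{"hand":0.055,"dx":0.001,"dy":0.001,"dz":0.06,"rx":0,"ry":0,"rz":0},{"hand":0.055,"dx":0.001,"dy":0.001,"dz":0.12,"rx":0,"ry":0,"rz":0},{"hand":0.055,"dx":0.001,"dy":0.001,"dz":0.143,"rx":0,"ry":0,"rz":0},{"hand":0.055,"dx":0.001,"dy":0.001,"dz":0.143,"rx":0,"ry":0,"rz":0},{"hand":0.025,"dx":0.001,"dy":0.001,"dz":0.143,"rx":0,"ry":0,"rz":0},{"hand":0.025,"dx":0.001,"dy":0.001,"dz":0.143,"rx":0,"ry":0,"rz":0},{"hand":0.025,"dx":0.001,"dy":0.001,"dz":0.143,"rx":0,"ry":0,"rz":0},{"hand":0.025,"dx":0.001,"dy":0.001,"dz":0.143,"rx":0,"ry":0,"rz":0}]'
python3 -m inch '[{"hand":0.058,"dx":0,"dy":0,"dz":0,"rx":0,"ry":0,"rz":0},{"hand":0.058,"dx":0,"dy":0,"dz":0,"rx":0,"ry":0,"rz":0},{"hand":0.058,"dx":0,"dy":0,"dz":0,"rx":0,"ry":0,"rz":10},{"hand":0.058,"dx":0,"dy":0,"dz":0,"rx":0,"ry":0,"rz":20},{"hand":0.058,"dx":0,"dy":0,"dz":0,"rx":0,"ry":0,"rz":30},{"hand":0.058,"dx":0,"dy":0,"dz":0,"rx":0,"ry":0,"rz":40},{"hand":0.058,"dx":0,"dy":0,"dz":0,"rx":0,"ry":0,"rz":50},{"hand":0.058,"dx":0,"dy":0,"dz":0,"rx":0,"ry":0,"rz":60}]'
python3 -m inch '[{"hand":0.058,"dx":0,"dy":0,"dz":0,"rx":0,"ry":0,"rz":10},{"hand":0.058,"dx":0,"dy":0,"dz":0,"rx":0,"ry":0,"rz":20},{"hand":0.058,"dx":0,"dy":0,"dz":0,"rx":0,"ry":0,"rz":30},{"hand":0.058,"dx":0,"dy":0,"dz":0,"rx":0,"ry":0,"rz":30},{"hand":0.025,"dx":0,"dy":0,"dz":0,"rx":0,"ry":0,"rz":30},{"hand":0.025,"dx":0,"dy":0,"dz":0,"rx":0,"ry":0,"rz":30},{"hand":0.025,"dx":0,"dy":0,"dz":0,"rx":0,"ry":0,"rz":30},{"hand":0.025,"dx":0,"dy":0,"dz":0,"rx":0,"ry":0,"rz":30}]'
python3 go.py 0.5014 0.0167 0.025 89.3
```

```text
time_s: 38.88
ee_pos: [0.4919, 0.3938, 0.0266]
tool_rot: [0.494, 0.87, 0.001, 0.001]
force: [0.1, -1.2, 6.8]
width: 0.0313
grasp_force: 27.2
time_s: 39.88
ee_pos: [0.4904, 0.3931, 0.0244]
tool_rot: [0.864, 0.504, -0.0, -0.0]
force: [0.9, -0.3, -0.3]
width: 0.0582
grasp_force: 0.0
time_s: 40.88
ee_pos: [0.4908, 0.3933, 0.0248]
tool_rot: [0.964, 0.266, 0.0, -0.0]
force: [0.6, 0.1, 0.8]
width: 0.0312
grasp_force: 25.2
pos [0.4908 0.3933 0.0248] a 30.82 tilt [ 0. -0. -1.] | dx dy dz [-1.838e-01  3.288e-01 -2.000e-04] rz -58.48 q6 1.53 t 40.875
```

```bash
python3 -m inch '[{"hand":0.025,"dx":0,"dy":0,"dz":-0.06,"rx":0,"ry":0,"rz":0},{"hand":0.025,"dx":0,"dy":0,"dz":-0.12,"rx":0,"ry":0,"rz":0},{"hand":0.025,"dx":-0.024,"dy":0.043,"dz":-0.145,"rx":0,"ry":0,"rz":-8},{"hand":0.025,"dx":-0.048,"dy":0.086,"dz":-0.145,"rx":0,"ry":0,"rz":-16},{"hand":0.025,"dx":-0.072,"dy":0.129,"dz":-0.145,"rx":0,"ry":0,"rz":-24},{"hand":0.025,"dx":-0.096,"dy":0.172,"dz":-0.145,"rx":0,"ry":0,"rz":-32},{"hand":0.025,"dx":-0.12,"dy":0.215,"dz":-0.145,"rx":0,"ry":0,"rz":-40},{"hand":0.025,"dx":-0.144,"dy":0.258,"dz":-0.145,"rx":0,"ry":0,"rz":-48}]'
python3 -m inch '[{"hand":0.025,"dx":0,"dy":0,"dz":0,"rx":0,"ry":0,"rz":-10.5},{"hand":0.025,"dx":0,"dy":0,"dz":0,"rx":0,"ry":0,"rz":-10.5},{"hand":0.025,"dx":0,"dy":0,"dz":0,"rx":0,"ry":0,"rz":-10.5}]'
python3 go.py 0.5014 0.0167 0.12 89.3
```

```text
time_s: 41.88
ee_pos: [0.4991, 0.0963, 0.1699]
tool_rot: [0.771, 0.637, 0.0, 0.0]
force: [0.8, -0.3, 0.2]
width: 0.0312
grasp_force: 25.1
time_s: 42.25
ee_pos: [0.4991, 0.0983, 0.1698]
tool_rot: [0.712, 0.702, -0.0, -0.0]
force: [0.3, -0.6, -0.6]
width: 0.0309
grasp_force: 25.1
pos [0.4991 0.0983 0.1698] a 89.2 tilt [ 0. -0. -1.] | dx dy dz [-0.0816  0.0035  0.0498] rz -0.1 q6 -0.01 t 42.25
```

```bash
python3 -m inch '[{"hand":0.025,"dx":-0.045,"dy":0.002,"dz":0,"rx":0,"ry":0,"rz":0},{"hand":0.025,"dx":-0.0816,"dy":0.0035,"dz":0,"rx":0,"ry":0,"rz":0},{"hand":0.025,"dx":-0.0816,"dy":0.0035,"dz":0.05,"rx":0,"ry":0,"rz":0},{"hand":0.025,"dx":-0.0816,"dy":0.0035,"dz":0.05,"rx":0,"ry":0,"rz":0},{"hand":0.025,"dx":-0.0816,"dy":0.0035,"dz":0.05,"rx":0,"ry":0,"rz":0}]'
python3 go.py 0.5014 0.0167 0.12 89.3
python3 -m inch '[{"hand":0.025,"dx":0,"dy":0,"dz":0.04,"rx":0,"ry":0,"rz":0},{"hand":0.025,"dx":0,"dy":0,"dz":0.06,"rx":0,"ry":0,"rz":0},{"hand":0.025,"dx":0,"dy":0,"dz":0.066,"rx":0,"ry":0,"rz":0},{"hand":0.025,"dx":0,"dy":0,"dz":0.07,"rx":0,"ry":0,"rz":0},{"hand":0.025,"dx":0,"dy":0,"dz":0.0725,"rx":0,"ry":0,"rz":0},{"hand":0.025,"dx":0,"dy":0,"dz":0.0725,"rx":0,"ry":0,"rz":0}]'
python3 go.py 0.5014 0.0167 0.0475 89.3
```

```text
time_s: 42.88
ee_pos: [0.5019, 0.017, 0.1204]
tool_rot: [0.711, 0.703, 0.0, 0.0]
force: [-0.2, -0.1, 0.2]
width: 0.0314
grasp_force: 25.1
pos [0.5019 0.017  0.1204] a 89.34 tilt [-0.  0. -1.] | dx dy dz [-0.0003 -0.0005  0.0004] rz 0.04 q6 -0.18 t 42.875
time_s: 43.62
ee_pos: [0.5024, 0.0157, 0.0503]
tool_rot: [0.711, 0.703, 0.0, 0.002]
force: [-4.1, -4.1, 11.9]
width: 0.0315
grasp_force: 28.4
pos [0.5024 0.0157 0.0503] a 89.4 tilt [-0.002  0.003 -1.   ] | dx dy dz [ 0.0009 -0.001   0.0028] rz 0.1 q6 -0.18 t 43.625
```

```bash
python3 -m inch '[{"hand":0.025,"dx":-0.0012,"dy":-0.0012,"dz":-0.001,"rx":0,"ry":0,"rz":0},{"hand":0.025,"dx":-0.0012,"dy":-0.0012,"dz":0,"rx":0,"ry":0,"rz":0},{"hand":0.025,"dx":-0.0012,"dy":-0.0012,"dz":0.001,"rx":0,"ry":0,"rz":0},{"hand":0.025,"dx":-0.0012,"dy":-0.0012,"dz":0.001,"rx":0,"ry":0,"rz":0}]'
python3 go.py 0.5014 0.0167 0.0475 89.3
```

```text
time_s: 44.12
ee_pos: [0.5011, 0.0151, 0.0466]
tool_rot: [0.711, 0.703, 0.0, 0.0]
force: [-0.0, 0.6, 4.1]
width: 0.0313
grasp_force: 29.0
pos [0.5011 0.0151 0.0466] a 89.31 tilt [-0.     0.001 -1.   ] | dx dy dz [ 0.0016  0.0003 -0.0009] rz 0.01 q6 -0.18 t 44.125
```

```bash
python3 -m inch '[{"hand":0.055,"dx":0,"dy":0,"dz":0,"rx":0,"ry":0,"rz":0},{"hand":0.055,"dx":0,"dy":0,"dz":0,"rx":0,"ry":0,"rz":0},{"hand":0.055,"dx":0,"dy":0,"dz":-0.05,"rx":0,"ry":0,"rz":0},{"hand":0.055,"dx":0,"dy":0,"dz":-0.1,"rx":0,"ry":0,"rz":-10},{"hand":0.055,"dx":0.03,"dy":0.03,"dz":-0.12,"rx":0,"ry":0,"rz":-20},{"hand":0.055,"dx":0.06,"dy":0.06,"dz":-0.12,"rx":0,"ry":0,"rz":-30},{"hand":0.055,"dx":0.1,"dy":0.1,"dz":-0.12,"rx":0,"ry":0,"rz":-40},{"hand":0.055,"dx":0.1,"dy":0.1,"dz":-0.12,"rx":0,"ry":0,"rz":-50}]'
python3 -m inch '[{"hand":0.055,"dx":0,"dy":0,"dz":0,"rx":0,"ry":0,"rz":-10},{"hand":0.055,"dx":0,"dy":0,"dz":0,"rx":0,"ry":0,"rz":-20},{"hand":0.055,"dx":0,"dy":0,"dz":0,"rx":0,"ry":0,"rz":-30},{"hand":0.055,"dx":0,"dy":0,"dz":0,"rx":0,"ry":0,"rz":-40},{"hand":0.055,"dx":0,"dy":0,"dz":0,"rx":0,"ry":0,"rz":-40},{"hand":0.055,"dx":0,"dy":0,"dz":0,"rx":0,"ry":0,"rz":-40}]'
python3 - <<'E'
from h import *
a=grab_frame("top");b=grab_frame("scene")
A=cv2.resize(a["image"][230:285,250:430,::-1],(800,245),interpolation=cv2.INTER_CUBIC)
B=cv2.resize(b["image"][210:330,200:475,::-1],(800,349),interpolation=cv2.INTER_CUBIC)
cv2.imwrite("pics/s6.png",np.vstack([A,B]))
print([(ray(b,d["centre"],.075)[:2].round(4).tolist(),d["confidence"]) for d in spotter.spot_point("bar_grip",b)])
E
python3 go.py 0.6022 0.1163 0.083 180
```

```text
time_s: 45.12
ee_pos: [0.6045, 0.1165, 0.1663]
tool_rot: [0.344, 0.939, 0.001, 0.002]
force: [-0.0, -0.7, -0.4]
width: 0.055
grasp_force: 0.0
time_s: 45.88
ee_pos: [0.6015, 0.1138, 0.166]
tool_rot: [0.007, 1.0, 0.0, -0.0]
force: [-0.1, 0.1, 0.1]
width: 0.0549
grasp_force: 0.0
[([0.6065, 0.1052], 0.84)]
pos [0.6016 0.1138 0.1662] a 179.23 tilt [ 0. -0. -1.] | dx dy dz [-0.0005  0.0025  0.0832] rz -0.77 q6 -1.55 t 46.025
```

View pics/s6.png

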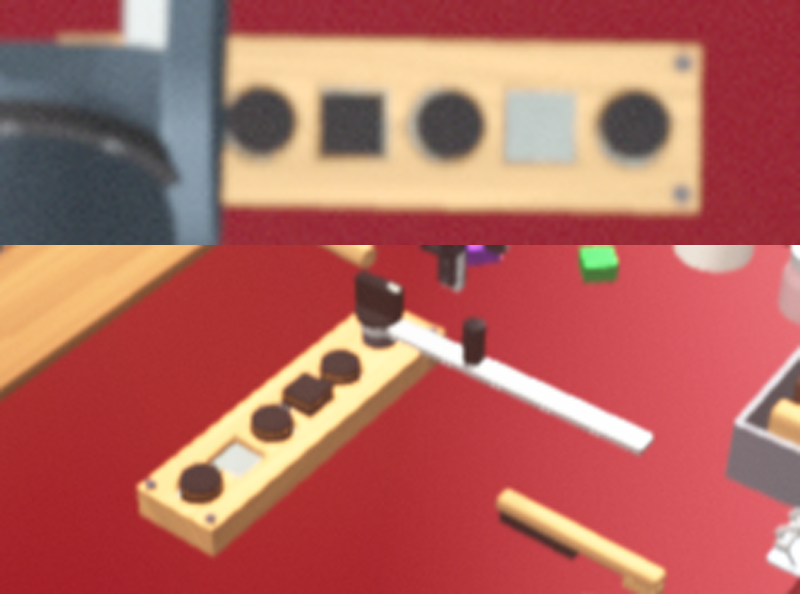

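All four lifts are seated. In the top view they are round (262,121), square (352,124), round (450,124) and round (634,124), with one square recess left empty at (540,125). The bar is open and its grip is at (474,340). Gripping it now.

```bash
python3 -m inch '[{"hand":0.05,"dx":-0.0005,"dy":0.0025,"dz":0.05,"rx":0,"ry":0,"rz":-0.5},{"hand":0.05,"dx":-0.0005,"dy":0.0025,"dz":0.083,"rx":0,"ry":0,"rz":-0.5},{"hand":0.05,"dx":-0.0005,"dy":0.0025,"dz":0.083,"rx":0,"ry":0,"rz":-0.5},{"hand":0.01,"dx":-0.0005,"dy":0.0025,"dz":0.083,"rx":0,"ry":0,"rz":-0.5},{"hand":0.01,"dx":-0.0005,"dy":0.0025,"dz":0.083,"rx":0,"ry":0,"rz":-0.5},{"hand":0.01,"dx":-0.0005,"dy":0.0025,"dz":0.083,"rx":0,"ry":0,"rz":-0.5},{"hand":0.01,"dx":-0.0005,"dy":0.0025,"dz":0.083,"rx":0,"ry":0,"rz":-0.5}]' 30
python3 - <<'E'
from h import *
p,r=tool();P=np.array([.5027,.1172]);d=p[:2]-P;print(p,np.hypot(*d),np.degrees(np.arctan2(d[1],d[0])))
M=r.as_matrix()
def rows(p,M,gs):
    for g in gs:
        t=np.radians(g);X=np.array([*(P+.1*np.array([np.cos(t),np.sin(t)])),p[2]]);print(round(g),(M.T@(X-p)).round(4)[:2])
rows(p,M,[-8,-16,-24,-32,-40,-48,-56,-64])
E
```

```text
time_s: 46.9
ee_pos: [0.6036, 0.116, 0.0851]
tool_rot: [0.002, 1.0, -0.0, 0.002]
force: [0.8, -2.3, 5.9]
width: 0.0192
grasp_force: 30.1
[0.60360055 0.1159528  0.08514595] 0.10090825780064577 -0.708178222981131
-8 [ 0.0018 -0.0127]
-16 [ 0.0047 -0.0263]
-24 [ 0.0094 -0.0395]
-32 [ 0.0159 -0.0518]
-40 [ 0.0241 -0.0631]
-48 [ 0.0337 -0.0732]
-56 [ 0.0447 -0.0818]
-64 [ 0.0568 -0.0888]
```

```bash
python3 -m inch '[{"hand":0.01,"dx":0.0014,"dy":-0.0127,"dz":0,"rx":0,"ry":0,"rz":7},{"hand":0.01,"dx":0.0044,"dy":-0.0263,"dz":0,"rx":0,"ry":0,"rz":15},{"hand":0.01,"dx":0.0092,"dy":-0.0395,"dz":0,"rx":0,"ry":0,"rz":23},{"hand":0.01,"dx":0.0159,"dy":-0.0518,"dz":0,"rx":0,"ry":0,"rz":31},{"hand":0.01,"dx":0.0241,"dy":-0.0631,"dz":0,"rx":0,"ry":0,"rz":39},{"hand":0.01,"dx":0.0337,"dy":-0.0732,"dz":0,"rx":0,"ry":0,"rz":47},{"hand":0.01,"dx":0.0447,"dy":-0.0818,"dz":0,"rx":0,"ry":0,"rz":55},{"hand":0.01,"dx":0.0568,"dy":-0.0888,"dz":0,"rx":0,"ry":0,"rz":63}]'
python3 - <<'E'
from h import *
p,r=tool();P=np.array([.5027,.1172]);d=p[:2]-P;print(p,np.hypot(*d),np.degrees(np.arctan2(d[1],d[0])))
M=r.as_matrix()
for g in [-70,-76,-82,-87,-90.7,-93]:
        t=np.radians(g);X=np.array([*(P+.1*np.array([np.cos(t),np.sin(t)])),p[2]]);print(round(g),(M.T@(X-p)).round(4)[:2])
E
```

```text
time_s: 47.9
ee_pos: [0.5475, 0.0272, 0.0851]
tool_rot: [0.526, 0.85, 0.001, 0.003]
force: [1.1, 0.3, 6.7]
width: 0.0188
grasp_force: 30.3
[0.54747379 0.02718868 0.08512807] 0.10053223167058963 -63.553144080931204
-70 [ 0.0012 -0.0112]
-76 [ 0.0029 -0.0215]
-82 [ 0.0057 -0.0316]
-87 [ 0.0088 -0.0398]
-91 [ 0.0116 -0.0456]
-93 [ 0.0135 -0.0491]
```

```bash
python3 -m inch '[{"hand":0.01,"dx":0.0008,"dy":-0.0112,"dz":0,"rx":0,"ry":0,"rz":6},{"hand":0.01,"dx":0.0027,"dy":-0.0215,"dz":0,"rx":0,"ry":0,"rz":12},{"hand":0.01,"dx":0.0057,"dy":-0.0316,"dz":0,"rx":0,"ry":0,"rz":18},{"hand":0.01,"dx":0.0088,"dy":-0.0398,"dz":0,"rx":0,"ry":0,"rz":23},{"hand":0.01,"dx":0.0116,"dy":-0.0456,"dz":0,"rx":0,"ry":0,"rz":27},{"hand":0.01,"dx":0.0135,"dy":-0.0491,"dz":0,"rx":0,"ry":0,"rz":27},{"hand":0.01,"dx":0.0135,"dy":-0.0491,"dz":0,"rx":0,"ry":0,"rz":27}]'
python3 go.py 0.5015 0.0172 0.085 89.3
```

```text
time_s: 48.78
ee_pos: [0.5018, 0.0169, 0.0852]
tool_rot: [0.709, 0.705, 0.005, 0.006]
force: [8.2, 1.2, 3.0]
width: 0.019
grasp_force: 30.7
pos [0.5018 0.0169 0.0852] a 89.72 tilt [-0.002  0.015 -1.   ] | dx dy dz [ 0.0003 -0.0003  0.0002] rz 0.42 q6 -0.19 t 48.775
```

```bash
python3 -m inch '[{"hand":0.01,"dx":0,"dy":-0.002,"dz":0,"rx":0,"ry":0,"rz":0},{"hand":0.01,"dx":0,"dy":-0.004,"dz":0,"rx":0,"ry":0,"rz":0},{"hand":0.01,"dx":0,"dy":-0.004,"dz":0,"rx":0,"ry":0,"rz":0}]'
python3 -m inch '[{"hand":0.045,"dx":0,"dy":0.006,"dz":0,"rx":0,"ry":0,"rz":0},{"hand":0.045,"dx":0,"dy":0.006,"dz":0,"rx":0,"ry":0,"rz":0},{"hand":0.045,"dx":0,"dy":0.006,"dz":-0.05,"rx":0,"ry":0,"rz":0},{"hand":0.045,"dx":0,"dy":0.006,"dz":-0.08,"rx":0,"ry":0,"rz":-10},{"hand":0.045,"dx":0.05,"dy":0.006,"dz":-0.08,"rx":0,"ry":0,"rz":-20},{"hand":0.045,"dx":0.1,"dy":0.006,"dz":-0.08,"rx":0,"ry":0,"rz":-30},{"hand":0.045,"dx":0.1,"dy":0.006,"dz":-0.08,"rx":0,"ry":0,"rz":-40},{"hand":0.045,"dx":0.1,"dy":0.006,"dz":-0.08,"rx":0,"ry":0,"rz":-50}]'
python3 -m inch '[{"hand":0.045,"dx":0,"dy":0,"dz":0,"rx":0,"ry":0,"rz":-10},{"hand":0.045,"dx":0,"dy":0,"dz":0,"rx":0,"ry":0,"rz":-20},{"hand":0.045,"dx":0,"dy":0,"dz":0,"rx":0,"ry":0,"rz":-30},{"hand":0.045,"dx":0,"dy":0,"dz":0,"rx":0,"ry":0,"rz":-40},{"hand":0.045,"dx":0,"dy":0,"dz":0,"rx":0,"ry":0,"rz":-40},{"hand":0.045,"dx":0,"dy":0,"dz":0,"rx":0,"ry":0,"rz":-40}]'
python3 go.py 0.5027 0.1172 0.0855 179.3
```

```text
time_s: 49.15
ee_pos: [0.5016, 0.0169, 0.0852]
tool_rot: [0.709, 0.705, 0.007, 0.009]
force: [15.3, 4.0, -4.0]
width: 0.0191
grasp_force: 31.5
time_s: 50.15
ee_pos: [0.4959, 0.1186, 0.163]
tool_rot: [0.34, 0.94, -0.0, -0.001]
force: [0.1, 0.7, 1.0]
width: 0.045
grasp_force: 0.0
time_s: 50.9
ee_pos: [0.4969, 0.1176, 0.1631]
tool_rot: [0.003, 1.0, 0.0, -0.001]
force: [0.6, -0.4, 0.8]
width: 0.0448
grasp_force: 0.0
pos [0.4969 0.1176 0.1631] a 179.65 tilt [ 0.001  0.    -1.   ] | dx dy dz [-0.0059 -0.0004  0.0776] rz 0.35 q6 -1.55 t 50.9
```

```bash
python3 -m inch '[{"hand":0.045,"dx":-0.006,"dy":0,"dz":0.04,"rx":0,"ry":0,"rz":0},{"hand":0.045,"dx":-0.006,"dy":0,"dz":0.0775,"rx":0,"ry":0,"rz":0},{"hand":0.045,"dx":-0.006,"dy":0,"dz":0.0775,"rx":0,"ry":0,"rz":0},{"hand":0.01,"dx":-0.006,"dy":0,"dz":0.0775,"rx":0,"ry":0,"rz":0},{"hand":0.01,"dx":-0.006,"dy":0,"dz":0.0775,"rx":0,"ry":0,"rz":0},{"hand":0.01,"dx":-0.006,"dy":0,"dz":0.0775,"rx":0,"ry":0,"rz":0},{"hand":0.01,"dx":-0.006,"dy":0,"dz":0.0775,"rx":0,"ry":0,"rz":0}]' 35
python3 -m inch '[{"hand":0.01,"dx":0,"dy":0,"dz":0,"rx":0,"ry":0,"rz":10},{"hand":0.01,"dx":0,"dy":0,"dz":0,"rx":0,"ry":0,"rz":20},{"hand":0.01,"dx":0,"dy":0,"dz":0,"rx":0,"ry":0,"rz":30},{"hand":0.01,"dx":0,"dy":0,"dz":0,"rx":0,"ry":0,"rz":40},{"hand":0.01,"dx":0,"dy":0,"dz":0,"rx":0,"ry":0,"rz":50},{"hand":0.01,"dx":0,"dy":0,"dz":0,"rx":0,"ry":0,"rz":60},{"hand":0.01,"dx":0,"dy":0,"dz":0,"rx":0,"ry":0,"rz":70},{"hand":0.01,"dx":0,"dy":0,"dz":0,"rx":0,"ry":0,"rz":80}]'
python3 go.py 0.5027 0.1172 0.0855 -27;python3 -c "
from station import ctrl;print(ctrl.get_obs()['torque'])"
```

```text
time_s: 51.78
ee_pos: [0.5045, 0.1173, 0.0873]
tool_rot: [0.002, 1.0, -0.0, 0.001]
force: [0.1, -2.8, 7.7]
width: 0.0133
grasp_force: 37.2
time_s: 52.78
ee_pos: [0.5036, 0.1162, 0.0873]
tool_rot: [0.645, 0.764, -0.001, 0.001]
force: [-2.1, -7.3, 8.9]
width: 0.0131
grasp_force: 37.4
pos [0.5036 0.1162 0.0873] a 99.6 tilt [-0.003  0.    -1.   ] | dx dy dz [ 0.0011 -0.0007  0.0018] rz 126.6 q6 -0.15 t 52.775
[-1.33805024  0.36265036  0.0337004 ]
```

```bash
python3 -m inch '[{"hand":0.01,"dx":0,"dy":0,"dz":0,"rx":0,"ry":0,"rz":10},{"hand":0.01,"dx":0,"dy":0,"dz":0,"rx":0,"ry":0,"rz":20},{"hand":0.01,"dx":0,"dy":0,"dz":0,"rx":0,"ry":0,"rz":30},{"hand":0.01,"dx":0,"dy":0,"dz":0,"rx":0,"ry":0,"rz":40},{"hand":0.01,"dx":0,"dy":0,"dz":0,"rx":0,"ry":0,"rz":50},{"hand":0.01,"dx":0,"dy":0,"dz":0,"rx":0,"ry":0,"rz":60},{"hand":0.01,"dx":0,"dy":0,"dz":0,"rx":0,"ry":0,"rz":70},{"hand":0.01,"dx":0,"dy":0,"dz":0,"rx":0,"ry":0,"rz":80}]'
python3 -m inch '[{"hand":0.01,"dx":0,"dy":0,"dz":0,"rx":0,"ry":0,"rz":10},{"hand":0.01,"dx":0,"dy":0,"dz":0,"rx":0,"ry":0,"rz":20},{"hand":0.01,"dx":0,"dy":0,"dz":0,"rx":0,"ry":0,"rz":30},{"hand":0.01,"dx":0,"dy":0,"dz":0,"rx":0,"ry":0,"rz":38},{"hand":0.01,"dx":0,"dy":0,"dz":0,"rx":0,"ry":0,"rz":44},{"hand":0.01,"dx":0,"dy":0,"dz":0,"rx":0,"ry":0,"rz":46},{"hand":0.01,"dx":0,"dy":0,"dz":0,"rx":0,"ry":0,"rz":46}]'
python3 go.py 0.5027 0.1172 0.0855 -27;python3 -c "
from station import ctrl;print(ctrl.get_obs()['torque'])"
```

```text
time_s: 53.78
ee_pos: [0.5022, 0.1169, 0.0873]
tool_rot: [0.985, 0.17, -0.001, 0.001]
force: [-3.9, -4.5, 11.8]
width: 0.0132
grasp_force: 37.7
time_s: 54.65
ee_pos: [0.5022, 0.1178, 0.0873]
tool_rot: [0.974, -0.227, -0.001, 0.0]
force: [-5.0, -0.9, 10.5]
width: 0.0134
grasp_force: 37.7
pos [0.5022 0.1178 0.0873] a -26.2 tilt [-0.002  0.001 -1.   ] | dx dy dz [0.0007 0.0003 0.0018] rz 0.8 q6 2.04 t 54.65
[-0.13370192  0.80362284 -0.06251843]
```

```bash
python3 -m inch '[{"hand":0.01,"dx":0,"dy":0,"dz":0,"rx":0,"ry":0,"rz":2},{"hand":0.01,"dx":0,"dy":0,"dz":0,"rx":0,"ry":0,"rz":4},{"hand":0.01,"dx":0,"dy":0,"dz":0,"rx":0,"ry":0,"rz":6},{"hand":0.01,"dx":0,"dy":0,"dz":0,"rx":0,"ry":0,"rz":6}]'
python3 go.py 0.5027 0.1172 0.0855 -27;python3 -c "
from station import ctrl;print(ctrl.get_obs()['torque'])"
```

```text
time_s: 55.15
ee_pos: [0.5023, 0.1178, 0.0874]
tool_rot: [0.962, -0.273, -0.0, 0.001]
force: [-3.3, 0.1, 10.8]
width: 0.0133
grasp_force: 56.6
pos [0.5023 0.1178 0.0874] a -31.74 tilt [-0.     0.002 -1.   ] | dx dy dz [0.0006 0.0003 0.0019] rz -4.74 q6 2.14 t 55.15
[0.04517002 0.6672768  1.41040438]
```

Torque has risen to 1.4 N m, so the knob is at its stop. Release, retreat and do a final check.

```bash
python3 -m inch '[{"hand":0.05,"dx":0,"dy":0,"dz":0,"rx":0,"ry":0,"rz":0},{"hand":0.05,"dx":0,"dy":0,"dz":0,"rx":0,"ry":0,"rz":0},{"hand":0.05,"dx":0,"dy":0,"dz":-0.05,"rx":0,"ry":0,"rz":0},{"hand":0.05,"dx":0,"dy":0,"dz":-0.11,"rx":0,"ry":0,"rz":0},{"hand":0.05,"dx":-0.03,"dy":-0.05,"dz":-0.15,"rx":0,"ry":0,"rz":0},{"hand":0.05,"dx":-0.06,"dy":-0.1,"dz":-0.15,"rx":0,"ry":0,"rz":0},{"hand":0.05,"dx":-0.09,"dy":-0.15,"dz":-0.15,"rx":0,"ry":0,"rz":0},{"hand":0.05,"dx":-0.12,"dy":-0.2,"dz":-0.15,"rx":0,"ry":0,"rz":0}]'
python3 -m inch '[{"hand":0.05,"dx":0,"dy":0,"dz":0,"rx":0,"ry":0,"rz":0},{"hand":0.05,"dx":0,"dy":0,"dz":0,"rx":0,"ry":0,"rz":0}]' >/dev/null
python3 - <<'E'
from h import *
a=grab_frame("top");b=grab_frame("scene")
A=cv2.resize(a["image"][225:285,250:430,::-1],(800,267),interpolation=cv2.INTER_CUBIC)
B=cv2.resize(b["image"][210:325,200:475,::-1],(800,333),interpolation=cv2.INTER_CUBIC)
cv2.imwrite("pics/s7.png",np.vstack([A,B]))
E
```

```text
time_s: 56.15
ee_pos: [0.5085, 0.3528, 0.236]
tool_rot: [0.961, -0.278, 0.0, -0.0]
force: [0.5, -0.2, -0.2]
width: 0.0495
grasp_force: 0.0
```

View pics/s7.png

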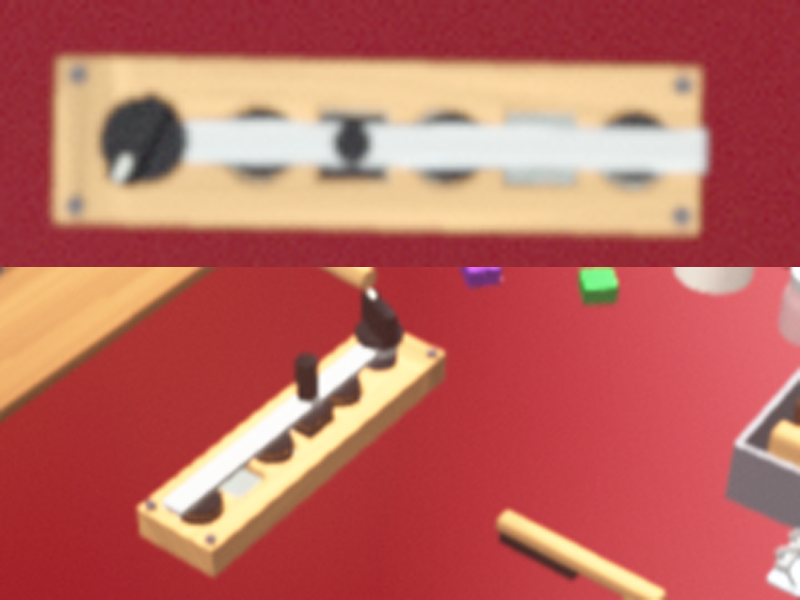

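The bar, from (185,142) to (708,150), lies along the jig over all four lifts. The knob's mark at (123,167) is turned past −x, consistent with the tight stop. Handing in.

```bash
python3 -c "
from station import ctrl;print(ctrl.close_job())"
```

```text
the job is handed in; nothing more can be done
None
```

I did the job in the order asked and handed it in: knob slackened to its stop, bar opened, all four lifts on the seat (three round, one square) set in matching recesses, bar shut over them and knob tightened to its stop. The tin, brush, mug and hammer were left alone.

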